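Load the empty end of a dumbbell at the second-hand sale

ROBOT

A 6-joint arm with a two-finger parallel gripper is mounted at the origin on the work surface. World frame = base frame: x ahead of the robot, y to its left, z up, the work surface at z = 0. Lengths are in m, angles in rad, forces in N, time in s.
With the tool pointing down it reaches from about 0.35 to 0.775 m from the base axis. Payload 7.3 kg.
Tool frame: the origin (TCP) lies midway between the tips of the shut fingers; the grasp point (between the pads) lies 19 mm behind it; z points along the fingers, y is the direction in which the jaws open and shut (so a half turn about z gives the same grasp; the last joint's range is limited). The gripper opens to 92 mm and grips with 3 to 60 N. Pads are 19 mm wide; open, the fingers measure 130 mm over their backs; the gripper's body (75 mm by 190 mm) begins 47 mm behind the grasp point.
Start: joints at [-1.386, 0.342, 1.524, -0, 1.275, -0.146], TCP at [0.171, -0.497, 0.227] pointing down, gripper open.
Joint ranges: [-2.53, 2.53], [-0.77, 2.02], [0.04, 2.7], [-1, 4.14], [0.28, 2.66], [-3.11, 3.11]. Speed limits (rad/s): [2.57, 2.57, 3.14, 3.14, 3.14, 3.14].

INTERFACE

Orientations are given as [roll, pitch, yaw] about the fixed x, y, z axes, in that order (R = Rz(yaw) Ry(pitch) Rx(roll)).
In Python, from cell import robot gives the robot as it stands.
- The arm moves only by the shell command python3 -m crank 'ROWS' [FORCE]. ROWS is a JSON object of lists of equal length, an entry for each row: "claw": the opening, from 0 (shut) to 1 (fully open); "delta_pos": the shift along the tool's x, y, z in units of 25 mm (1.0 is 25 mm), a list of three; "roll": the turn about the tool's z in units of 6 degrees (1.0 is 6 degrees). In form: {"claw": [claw, ...], "delta_pos": [[dx, dy, dz], ...], "roll": [roll, ...]}. A call has exactly 8 rows; each row is the pose to reach, as a shift and turn from the pose commanded when the call began, along the tool's axes at that moment; what a row does not reach only later rows make up. A row lasts 1/12 s, in which the tool goes at most 41.7 mm and 7.16 degrees, less where a joint would pass 70% of its speed; a pose out of reach is approached as far as the arm can. A call with a gripper value outside its range is refused whole. The fingers move at their own pace and stop on an object; FORCE is the grip in N (left out, the last holds). Time passes only in rows, so rows that repeat a pose let the fingers close, or fill a call up. It gives the time, the measured TCP pose, the force and the opening at its end, in the units of the state.
- robot.observe(): the state, without advancing time (a new reading comes with each control period).
- robot.read_camera(name): name is "scene" or "top" or "wrist"; returns a dict with "color" (400x640x3 uint8, blue, green, red), "fx", "fy", "cx", "cy" (pixels), "rvec" (rotation vector, rad) and "tvec" (3), from world to camera coordinates, as OpenCV has them; the wrist camera has in their place "hand_eye" (4x4, takes a point from camera to tool coordinates, whose origin is the TCP and whose axes are the flange's). Camera axes: x right, y down, z forward; pixel columns grow to the right and rows downward; lengths in m; the calibration is good to about 2 mm. A picture is of the moment at which its call begins: read the wrist's pose just before it. There is no depth.
- robot.hand_in(): hands the job in, once; it reports no verdict.
The state is a dict: "time": time; "qpos": joint angles; "qvel": joint speeds; "joint_efforts": joint torques, N m; "tool_pos": TCP position; "tool_rot": TCP orientation; "contact_force": force on the tool from outside, world axes, zero at the start; "torque": the same for the moment, N m; "opening": finger opening in m.
Only numpy, scipy, OpenCV 4.12 (cv2) and the standard library are available. Lean on these libraries where they do the work, as an engineer would, in place of code of your own. Each camera call takes 0.05 s, during which the arm holds its last target.

TASK

Load the empty end of the dumbbell bar in its stand so that it matches the loaded end: first the largest plate, up against the bar's shoulder, then the middle-sized plate against it, and last the eight-sided end collar, pushed on until the sprung catch pops out behind it and locks the stack. Slide the parts home by feel without forcing or knocking the bar, and leave the smallest plate and everything else where it is.

Things in the scene. Friction and masses are not known exactly. Their poses are not given: they have to be found in the camera images.
- stand: the wooden stand (fixed), 125 mm long, two uprights with the dumbbell bar clamped in them by its handle. Origin on the table under its middle. Its x axis is parallel to the bar, out of the bar's EMPTY end (roughly to the robot's right), z up; the bar's axis is 135 mm above the origin. Where the bar is clamped along x varies and is not measured (see bar). In all, at most 60 N may bear on bar and stand
- bar_reach (a point): the middle of where the bar's empty-end SHOULDER may be, on the bar's axis, 68 mm from the stand's middle (a point of the stand, not of the bar). The true shoulder face, which the first plate must touch, is up to 14 mm nearer or farther along the stand's x: find it by touch or by sight. Shoulder: flange 40 mm across, 8 mm thick
- bar_height (a point): a point on the bar's axis in the middle of its handle. Bar: steel, 25 mm thick; the empty sleeve runs 100 mm out from the shoulder face, its last 8 mm tapering to 17 mm across; behind the shoulder's flange comes the handle, then the other end with the same two plates and collar on. Nothing of the stand is higher than 30 mm above the bar's axis
- catch (a joint): sprung brass catch of the empty sleeve: stands 5 mm proud with sloping ends, 24 mm long, centred 75 mm out from the shoulder face, on the side away from the robot, 30 degrees above level. Value: how far it is pressed in, m; 0 = out. Plates and collar press it in as they pass, which takes 4 to 15 N along the bar. With all tight the collar's outer face is 62 mm from the shoulder, the catch free outside
- plate_big_c (a point): centre of the LARGEST loose plate: a plain steel disc 108 mm across, 16 mm thick, with a 28 mm hole, about 0.75 kg, standing on its rim in a slot of the wooden rack, its x axis along the hole. In the rack its centre is 74 mm above the table.
- plate_mid_c (a point): centre of the MIDDLE-sized loose plate: the same, 88 mm across, 16 mm thick, 28 mm hole, about 0.48 kg; in the rack its centre is 63 mm above the table. x axis along the hole
- plate_small_c (a point): centre of the SMALLEST plate: 68 mm across, 16 mm thick, not wanted, stays in the rack; its centre 52 mm above the table
- rack: the wooden plate rack (fixed): a V-shaped bed 206 mm long along its x axis, with three slots 62 mm apart, one at the middle; the plates stand across it in any order. Beside each slot four dowels, 70 mm high, 27 mm either side of the bed's middle line, keep the plate upright with 1.5 mm play on each face. Origin: on the table under the middle slot.
- collar_c (a point): centre of the end collar: an eight-sided steel ring, 46 mm across flats, 30 mm long along its x axis, with a round 27 mm bore with a black lining, 0.16 kg, standing on a flat on the table with its bore level; two of its flats are upright, so it can be taken from above across them, and its centre is 23 mm above the table. Either end may go on first.
- mug: a white mug, 76 mm across, 85 mm tall; origin at the centre of its foot. Bystander
- jar: a glass jar with a steel lid, 66 mm across, 85 mm tall; origin at the centre of its foot. Bystander
- hex_weight: a fixed-weight rubber hex dumbbell, 190 mm long and about 60 mm high, lying on the table; origin under its middle, at table height, x along its length. Bystander
- tin: a round green tin, 94 mm across, 60 mm tall; origin at the centre of its foot. Bystander
- brush: a wooden-handled hand brush lying on the table, origin under it. Bystander

How it is judged:
On the way, in this order (a step that is already met when the one before it is completed fails the run):
1. the largest plate is threaded on the empty end of the bar (x of plate_big_c in the frame of stand between 0.05 and 0.14 m and y of plate_big_c in the frame of stand between -0.005 and 0.005 m and z of plate_big_c in the frame of stand between 0.13 and 0.14 m), for 0.2 s.
2. the middle-sized plate is threaded on after it (x of plate_mid_c in the frame of stand between 0.05 and 0.14 m and y of plate_mid_c in the frame of stand between -0.005 and 0.005 m and z of plate_mid_c in the frame of stand between 0.13 and 0.14 m), for 0.2 s.
3. the collar is on behind them, tight up to them, and the catch is out (x of collar_c in the frame of stand between 0.097 and 0.14 m and y of collar_c in the frame of stand between -0.005 and 0.005 m and z of collar_c in the frame of stand between 0.13 and 0.14 m and distance between plate_big_c and plate_mid_c below 0.0195 m and distance between plate_mid_c and collar_c below 0.0265 m and distance between plate_big_c and collar_c below 0.0425 m and value of joint catch below 0.0006 m), for 0.2 s.
At the end, for the whole second after the job is handed in: All on the bar, centres within 5 mm of its axis: largest plate innermost, middle plate, then collar, at most 19.5 mm (plate to plate), 26.5 mm (middle plate to collar) and 42.5 mm (largest to collar) apart, catch out (within 0.6 mm) behind the collar: the stack is at the shoulder (all of step 2 and all of step 3 and x of plate_big_c in the frame of stand between 0.05 and 0.0955 m and y of plate_big_c in the frame of stand between -0.005 and 0.005 m and z of plate_big_c in the frame of stand between 0.13 and 0.14 m); the robot touches nothing.
It fails at once if more than 60 N bore on the bar and its stand (contact force between stand and anything else above 60 N).
It fails at once if the smallest plate was moved more than 15 mm (distance of plate_small_c from where it was at the start of the episode above 0.015 m).
It fails at once if a bystander on the table was moved more than 15 mm (distance of any of mug, jar, hex_weight, tin, brush from where it was at the start of the episode above 0.015 m).
It also fails if it takes over 72 s, if anything falls off the work surface, if the arm or the gripper's body presses on something with over 40 N, if the wrist force passes 120 N, or if a joint passes its speed limit or range.

## Working session

There is one attempt and no reset: what is moved stays moved. The work goes in short steps, Python scripts to look and compute and a shell command to move; the robot and the scene stay as the last step left them, time stands still between calls to the robot, and variables do not carry over. Pictures are saved under pics/ and viewed, and the job is handed in when it is done.

```bash
ls; mkdir -p pics; python3 - <<'E'
from cell import robot
import cv2
print(robot.observe())
for n in ["scene","top","wrist"]:
    c=robot.read_camera(n)
    cv2.imwrite(f"pics/{n}0.png",c["color"])
    print({k:v for k,v in c.items() if k!="color"})
E
```

```text
pics
{'time': 0.0, 'qpos': array([-1.38596965e+00,  3.42713232e-01,  1.52504521e+00, -1.20661229e-05,
        1.27540715e+00, -1.46039808e-01]), 'qvel': array([ 0.00065665, -0.00081869,  0.00121318, -0.00069218,  0.00080164,
        0.00106142]), 'joint_efforts': array([-3.75180180e-04, -4.31243777e+01, -2.44225109e+01,  7.19920266e-02,
        5.58947877e-02, -1.29730879e-04]), 'tool_pos': array([ 0.1704719 , -0.49610413,  0.22604006]), 'tool_rot': array([-3.14003479e+00, -2.17479752e-04,  3.30869837e-01]), 'contact_force': array([ 0.55202492,  0.30057752, -1.27215662]), 'torque': array([-0.03355773,  0.02005537,  0.04399941]), 'opening': 0.09148313175937967}
{'fx': 468.3913133133954, 'fy': 468.3913133133954, 'cx': 314.8887582438955, 'cy': 205.5248066253087, 'rvec': array([ 2.03036966,  0.74495745, -0.38775225]), 'tvec': array([-0.42005183, -0.12304312,  1.6184325 ])}
{'fx': 391.4663290578229, 'fy': 391.4663290578229, 'cx': 326.7752088946276, 'cy': 195.1457987385352, 'rvec': array([ 2.16302216, -2.16413374,  0.12550658]), 'tvec': array([-0.01844524,  0.551281  ,  1.00893819])}
{'fx': 356.9625874200431, 'fy': 356.9625874200431, 'cx': 318.56202613075914, 'cy': 195.05450005442736, 'hand_eye': array([[ 8.56158338e-04, -9.67431237e-01, -2.53132513e-01,
         6.65855277e-02],
       [ 9.99999552e-01,  9.30764953e-04, -1.74980035e-04,
         1.50193334e-03],
       [ 4.04888023e-04, -2.53132250e-01,  9.67431600e-01,
        -1.58480526e-01],
       [ 0.00000000e+00,  0.00000000e+00,  0.00000000e+00,
         1.00000000e+00]])}
```

View pics/scene0.png

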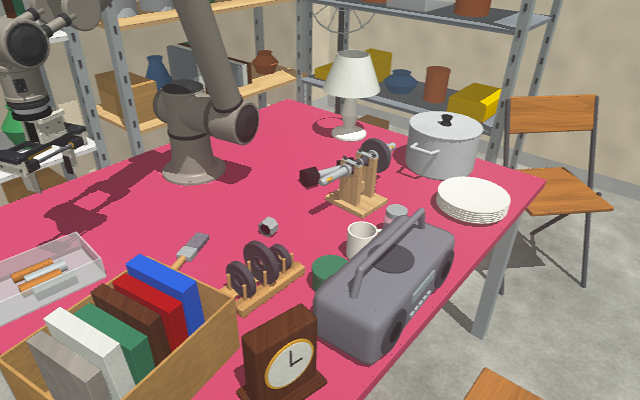

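View pics/top0.png

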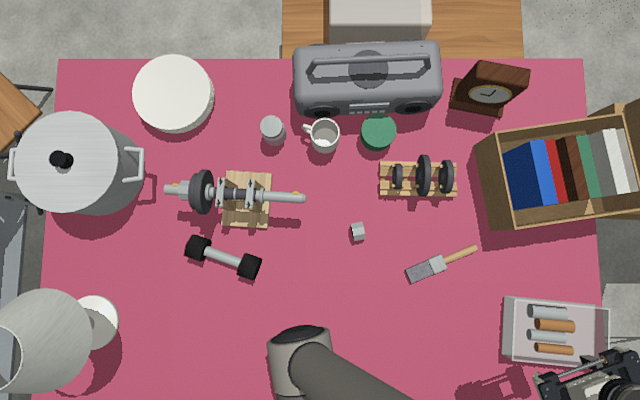

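View pics/wrist0.png

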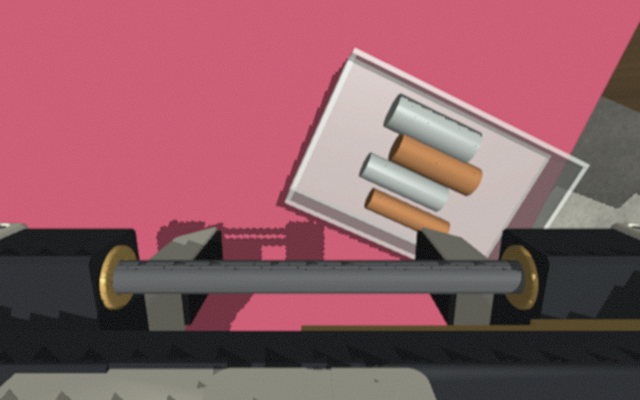

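```bash
python3 - <<'E'
import cv2
im=cv2.imread("pics/top0.png"); s=cv2.imread("pics/scene0.png")
def crop(im,x,y,w,h,k,n): cv2.imwrite(f"pics/{n}.png",cv2.resize(im[y:y+h,x:x+w],None,fx=k,fy=k,interpolation=cv2.INTER_CUBIC))
crop(im,155,155,160,90,5,"t_bar"); crop(im,335,145,140,100,5.5,"t_rack")
crop(s,290,125,120,95,6,"s_bar"); crop(s,215,205,100,115,5,"s_rack")
E
```

```text
(no output)
```

View pics/t_bar.png

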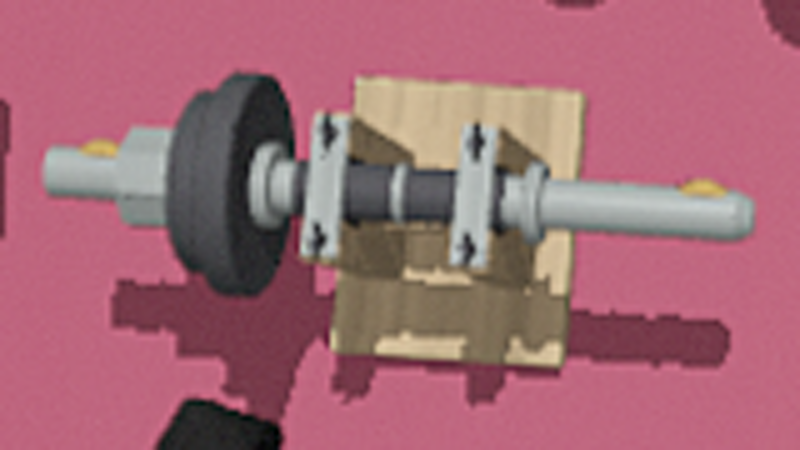

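View pics/t_rack.png

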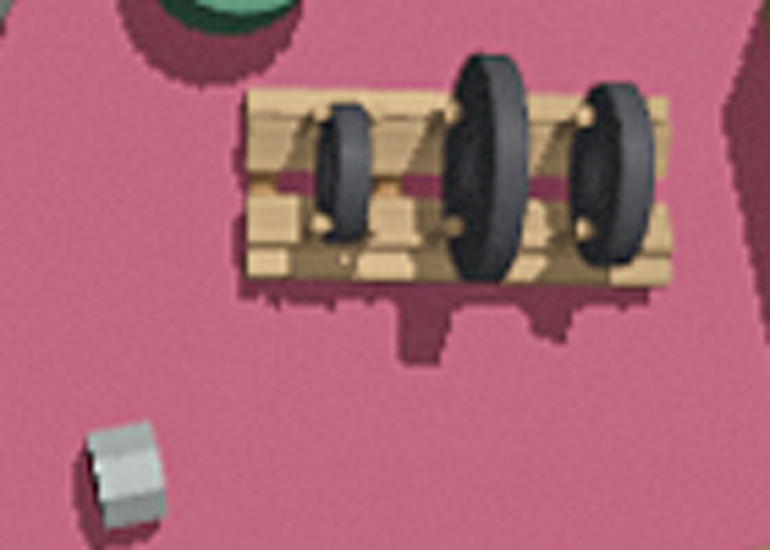

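View pics/s_bar.png

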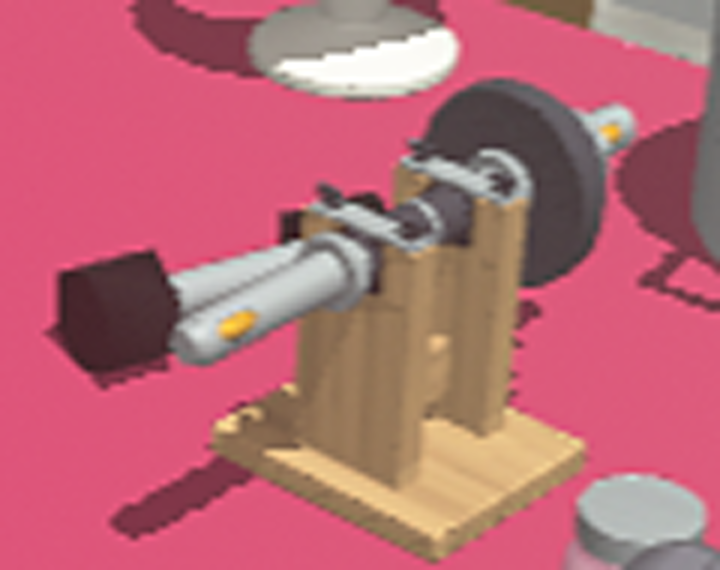

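View pics/s_rack.png

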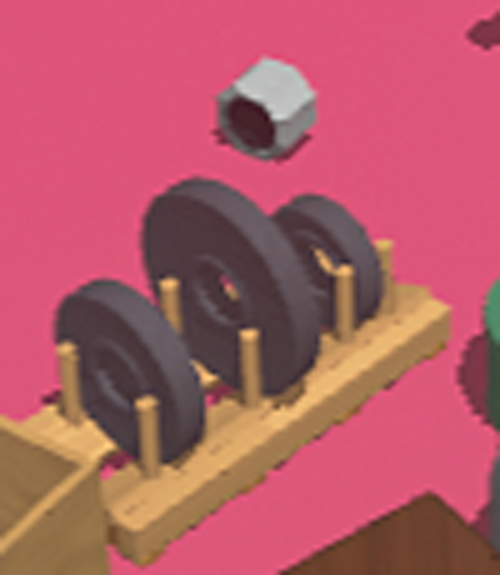

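```bash
cat > h.py <<'E'
import numpy as np, cv2, pickle, os
from cell import robot
def cal(n):
    f=f"cal_{n}.pkl"
    if not os.path.exists(f):
        c=robot.read_camera(n); pickle.dump({k:v for k,v in c.items() if k!="color"},open(f,"wb"))
    return pickle.load(open(f,"rb"))
def K(c): return np.array([[c["fx"],0,c["cx"]],[0,c["fy"],c["cy"]],[0,0,1]])
def ray(n,uv,z,c=None):
    c=c or cal(n); R=cv2.Rodrigues(c["rvec"])[0]; o=-R.T@c["tvec"]
    d=R.T@np.linalg.inv(K(c))@np.array([uv[0],uv[1],1.]); return o+d*(z-o[2])/d[2]
def proj(n,P):
    c=cal(n); return cv2.projectPoints(np.float64(P).reshape(-1,3),c["rvec"],c["tvec"],K(c),None)[0].reshape(-1,2)
def tb(p): return ((p[0]+.5)/5-.5+155,(p[1]+.5)/5-.5+155)
def tr(p): return ((p[0]+.5)/5.5-.5+335,(p[1]+.5)/5.5-.5+145)
E
python3 - <<'E'
from h import *
for n in("top","scene"):
    c=cal(n);R=cv2.Rodrigues(c["rvec"])[0];print(n,"cam",-R.T@c["tvec"])
print("bar pts z.135")
for nm,p in dict(tip=(752,216),sh=(546,205),shback=(527,204),ring=(398,190),farend=(45,172)).items(): print(nm,ray("top",tb(p),.135).round(4))
print("stand base corners"); 
for p in [(358,76),(583,93),(562,367),(331,352)]: print(ray("top",tb(p),.015).round(4))
print("rack corners")
for p in [(246,88),(668,97),(672,286),(246,276)]: print(ray("top",tr(p),.03).round(4))
print("collar top face corners/z.046"); 
for p in [(89,452),(151,441),(163,487),(104,502)]: print(ray("top",tr(p),.046).round(4))
E
```

```text
top cam [ 0.43291562 -0.01673992  1.06513429]
scene cam [ 1.2294585  -0.83887697  0.7717669 ]
bar pts z.135
tip [0.5331 0.0335 0.135 ]
sh [0.5384 0.132  0.135 ]
shback [0.5389 0.1411 0.135 ]
ring [0.5456 0.2029 0.135 ]
farend [0.5544 0.3721 0.135 ]
stand base corners
[0.6226 0.2547 0.015 ]
[0.6132 0.1322 0.015 ]
[0.4648 0.1411 0.015 ]
[0.4729 0.2648 0.015 ]
rack corners
[ 0.6449 -0.1601  0.03  ]
[ 0.6404 -0.3664  0.03  ]
[ 0.5474 -0.3648  0.03  ]
[ 0.5524 -0.1586  0.03  ]
collar top face corners/z.046
[ 0.4669 -0.081   0.046 ]
[ 0.4721 -0.1103  0.046 ]
[ 0.4505 -0.1157  0.046 ]
[ 0.4434 -0.0878  0.046 ]
```

```bash
python3 - <<'E'
import cv2
im=cv2.imread("pics/top0.png"); s=cv2.imread("pics/scene0.png")
def crop(im,x,y,w,h,k,n): cv2.imwrite(f"pics/{n}.png",cv2.resize(im[y:y+h,x:x+w],None,fx=k,fy=k,interpolation=cv2.INTER_CUBIC))
crop(im,460,90,150,140,4,"t_box"); crop(s,80,240,180,140,4,"s_box")
E
```

```text
(no output)
```

View pics/t_box.png

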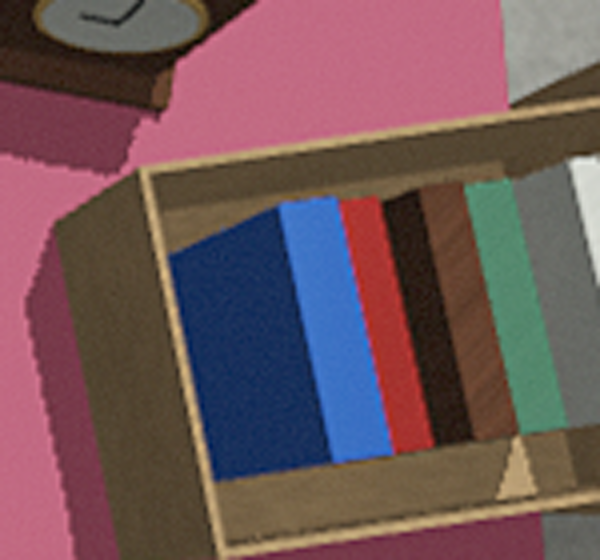

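View pics/s_box.png

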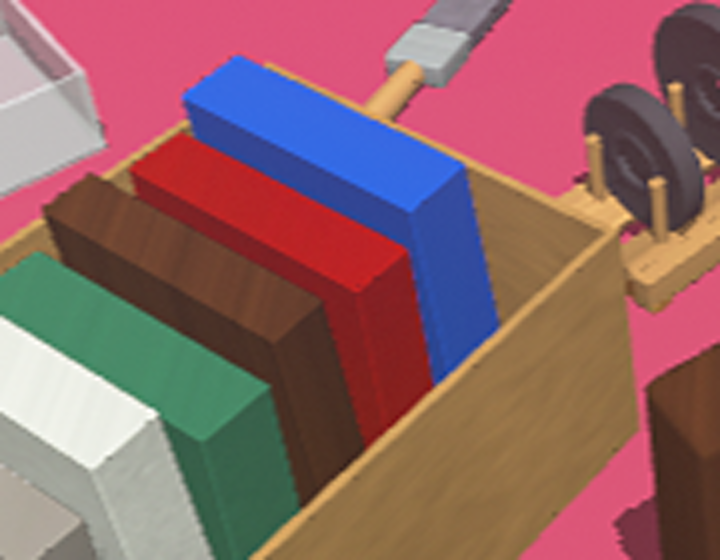

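```bash
python3 - <<'E'
from h import *
def tri(a,b):
    Ps=[]
    for n in("top","scene"):
        c=cal(n);R=cv2.Rodrigues(c["rvec"])[0];Ps.append(K(c)@np.c_[R,c["tvec"]])
    X=cv2.triangulatePoints(Ps[0],Ps[1],np.float64(a).reshape(2,1),np.float64(b).reshape(2,1)).ravel();X=X[:3]/X[3]
    return X.round(4),np.abs(np.r_[proj("top",X)[0]-a,proj("scene",X)[0]-b]).max().round(1)
print("box corner",tri((495.4,132.4),(232.9,297.9)),"base",ray("top",(473.6,146.1),0))
print("other rim corner z.14",ray("top",(515.2,228),.138))
print("book",tri((530,141),(196,281)))
def overlay(tag):
    bar=(np.array([.5384,.132,.135]),np.array([-.063,-1,0])); u=bar[1]/np.linalg.norm(bar[1])
    def ring(c,u,r):
        t=np.linspace(0,2*np.pi,60); s=np.cross(u,[0,0,1]); return c+r*(np.outer(np.cos(t),s)+np.outer(np.sin(t),[0,0,1]))
    r=np.array([-.0045,-.2063,0]); r/=np.linalg.norm(r); rc=np.array([.5962,-.2625,0])
    L=[]
    for d,rad in((0,.020),(-.008,.02),(.002,.0125),(.092,.0125),(.1,.0085)): L.append(ring(bar[0]+u*d,u,rad))
    for k,rad,z in((0,.054,.074),(.062,.044,.063),(-.062,.034,.052)):
        for s in(-.008,.008):
            L.append(ring(rc+r*(k+s)+[0,0,z],r,rad))
    v=np.array([.0062,-.0286,0]);v/=np.linalg.norm(v); cc=np.array([.4582,-.0987,.023])
    for s in(-.015,.015):
        t=np.deg2rad(22.5+45*np.arange(9)); R=.023/np.cos(np.pi/8); w=np.cross(v,[0,0,1])
        L.append(cc+v*s+R*(np.outer(np.cos(t),w)+np.outer(np.sin(t),[0,0,1])))
    for n,boxes in(("top",((155,155,160,90,5,"b"),(335,145,140,100,5.5,"r"))),("scene",((290,125,120,95,6,"b"),(215,205,100,115,5,"r")))):
        im=cv2.imread(f"pics/{n}0.png")
        for x,y,w,h,k,q in boxes:
            o=cv2.resize(im[y:y+h,x:x+w],None,fx=k,fy=k,interpolation=cv2.INTER_CUBIC)
            for l in L:
                p=((proj(n,l)-[x,y]+.5)*k-.5).round().astype(int)
                cv2.polylines(o,[p.reshape(-1,1,2)],False,(0,255,255),1)
            cv2.imwrite(f"pics/{tag}_{n}_{q}.png",o)
overlay("o1")
E
```

```text
box corner (array([ 0.6932, -0.4262,  0.14  ]), np.float64(0.7)) base [ 0.6919721  -0.42712107  0.        ]
other rim corner z.14 [ 0.46074275 -0.46377134  0.138     ]
book (array([ 0.6577, -0.478 ,  0.197 ]), np.float64(1.0))
```

View pics/o1_top_b.png

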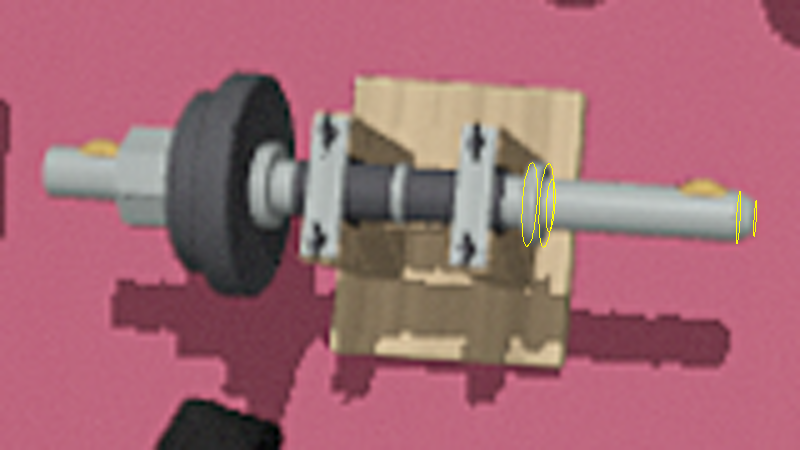

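View pics/o1_top_r.png

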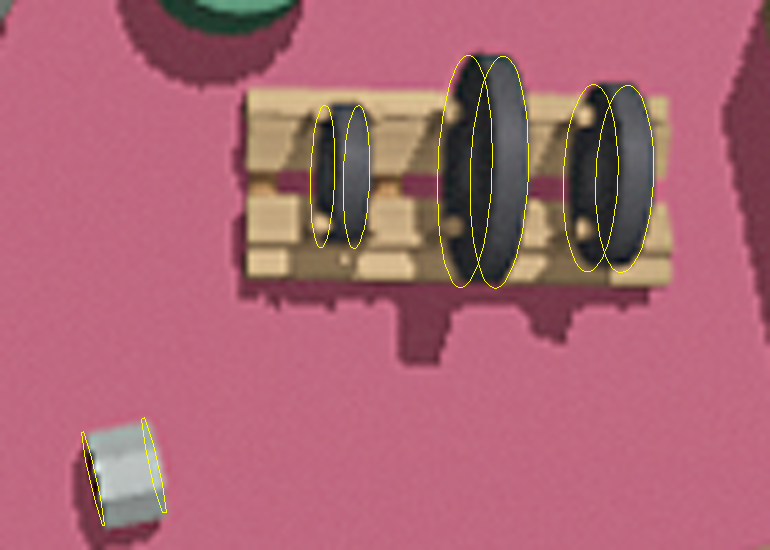

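View pics/o1_scene_b.png

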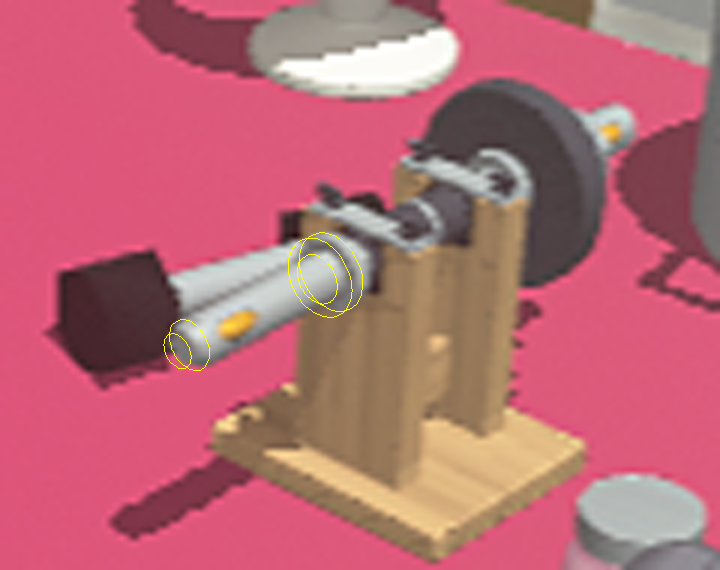

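View pics/o1_scene_r.png

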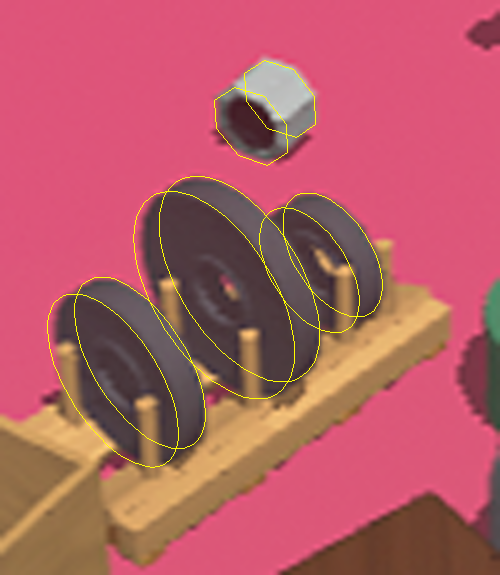

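```bash
python3 - <<'E'
from h import *
k=12
bar=np.array([.5384,.132,.135]); u=np.array([-.063,-1,0]); u/=np.linalg.norm(u)
for n,(x,y,w,h) in(("top",(255,180,55,28)),("scene",(312,155,50,36))):
    im=cv2.imread(f"pics/{n}0.png")
    o=cv2.resize(im[y:y+h,x:x+w],None,fx=k+2,fy=k+2,interpolation=cv2.INTER_CUBIC)
    for d in(0,.1):
        p=((proj(n,bar+u*d)[0]-[x,y]+.5)*(k+2)).round().astype(int)
        cv2.drawMarker(o,tuple(map(int,p)),(0,255,255),cv2.MARKER_CROSS,12)
    cv2.imwrite(f"pics/z_{n}.png",o)
E
```

```text
(no output)
```

View pics/z_top.png

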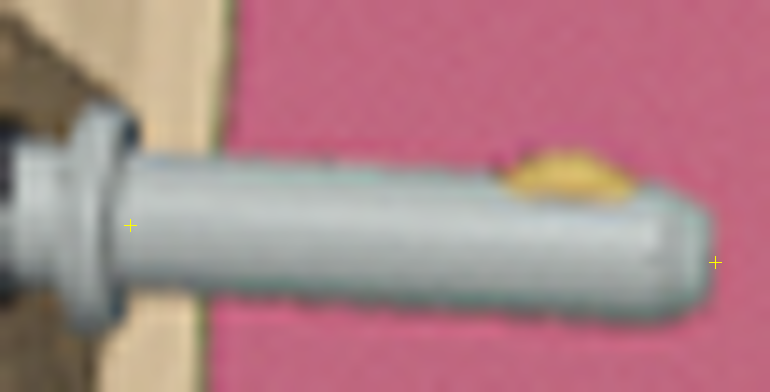

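View pics/z_scene.png

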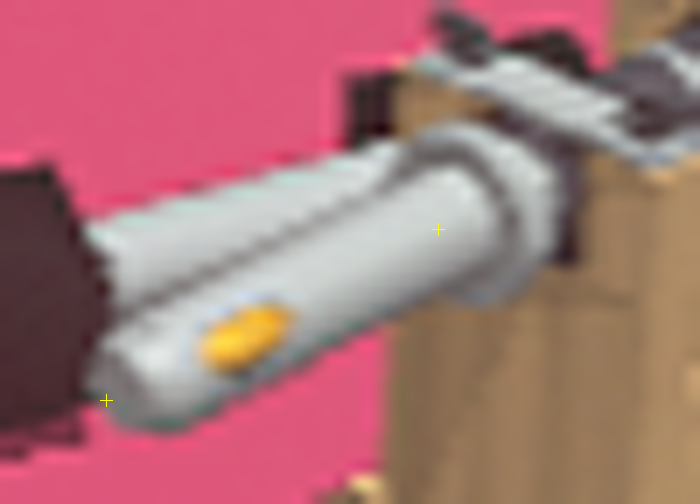

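```bash
python3 -m crank '{"claw":[0.45,0.45,0.45,0.45,0.45,0.45,0.45,0.45],"delta_pos":[[1.6,-0.3,0],[3.2,-0.6,0],[4.8,-0.9,0],[6.4,-1.15,0],[8,-1.4,0],[9.6,-1.65,0],[11.2,-1.95,0],[12.8,-2.2,0]],"roll":[0.5,1,1.5,2,2.5,3,3.38,3.38]}' 20
```

```text
time: 0.92
tool_pos: [0.4569, -0.3391, 0.2267]
tool_rot: [3.142, 0.0, -0.025]
contact_force: [1.1, -0.6, 0.2]
opening: 0.0442
```

```bash
python3 -m crank '{"claw":[0.45,0.45,0.45,0.45,0.45,0.45,0.45,0.45],"delta_pos":[[1.4,-0.8,0.2],[2.8,-1.6,0.5],[4.1,-2.4,0.8],[5.0,-3.0,1.1],[5.48,-3.2,1.4],[5.48,-3.2,1.4],[5.48,-3.2,1.4],[5.48,-3.2,1.4]],"roll":[0,0,0,0,0,0,0,0]}'
cat >> h.py <<'E'
def wrist(name):
    s=robot.observe(); c=robot.read_camera("wrist"); cv2.imwrite(f"pics/{name}.png",c["color"])
    r,p,y=s["tool_rot"]
    from scipy.spatial.transform import Rotation as Ro
    T=np.eye(4); T[:3,:3]=Ro.from_euler("xyz",s["tool_rot"]).as_matrix(); T[:3,3]=s["tool_pos"]
    W=T@c["hand_eye"]; d=dict(W=W,K=K(c)); pickle.dump(d,open(f"pics/{name}.pkl","wb")); return s
def wray(name,uv,z):
    d=pickle.load(open(f"pics/{name}.pkl","rb")); W=d["W"]; v=W[:3,:3]@np.linalg.inv(d["K"])@np.array([uv[0],uv[1],1.]); return W[:3,3]+v*(z-W[2,3])/v[2]
def wproj(name,P):
    d=pickle.load(open(f"pics/{name}.pkl","rb")); Wi=np.linalg.inv(d["W"]); P=np.float64(P).reshape(-1,3)
    return cv2.projectPoints(P,cv2.Rodrigues(Wi[:3,:3])[0],Wi[:3,3],d["K"],None)[0].reshape(-1,2)
def st():
    s=robot.observe(); print("t",round(s["time"],2),"pos",s["tool_pos"].round(4),"rot",s["tool_rot"].round(4),"F",s["contact_force"].round(1),"M",s["torque"].round(2),"op",round(s["opening"],4),"q",s["qpos"].round(2))
E
python3 -c "
from h import *
wrist('w1');st()"
```

```text
time: 1.58
tool_pos: [0.5931, -0.2649, 0.192]
tool_rot: [3.141, 0.0, -0.024]
contact_force: [0.3, -0.1, 0.2]
opening: 0.0413
t 1.63 pos [ 0.5931 -0.2652  0.1924] rot [ 3.1409e+00 -3.0000e-04 -2.4900e-02] F [-0.7  0.4 -0.2] M [ 0.01  0.03 -0.02] op 0.0412 q [-0.54  0.6   1.2  -0.    1.34  1.06]
```

View pics/w1.png

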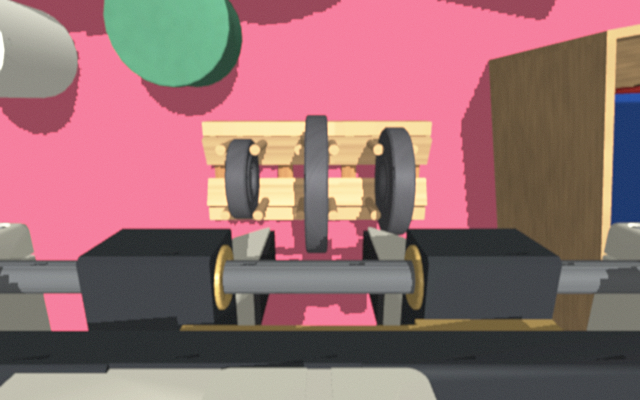

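```bash
python3 - <<'E'
from h import *
for p in [(316.5,117),(316.5,251)]: print(wray("w1",p,.074).round(4),wray("w1",p,.09).round(4))
for p in [(305,180),(328,180)]: print(wray("w1",p,.128).round(4))
r=np.array([-.0045,-.2063,0]); r/=np.linalg.norm(r); rc=np.array([.5962,-.2625,0])
im=cv2.imread("pics/w1.png"); t=np.linspace(0,2*np.pi,80); s=np.cross(r,[0,0,1])
for k,rad,z in((0,.054,.074),(.062,.044,.063),(-.062,.034,.052)):
    for e in(-.008,.008):
        P=rc+r*(k+e)+[0,0,z]+rad*(np.outer(np.cos(t),s)+np.outer(np.sin(t),[0,0,1]))
        cv2.polylines(im,[wproj("w1",P).round().astype(int).reshape(-1,1,2)],False,(0,255,255),1)
cv2.imwrite("pics/w1o.png",cv2.resize(im[100:270,190:450],None,fx=3,fy=3))
E
```

```text
[ 0.649  -0.2665  0.074 ] [ 0.6496 -0.2666  0.09  ]
[ 0.5396 -0.2638  0.074 ] [ 0.5466 -0.264   0.09  ]
[ 0.6121 -0.2585  0.128 ]
[ 0.6118 -0.2732  0.128 ]
```

View pics/w1o.png

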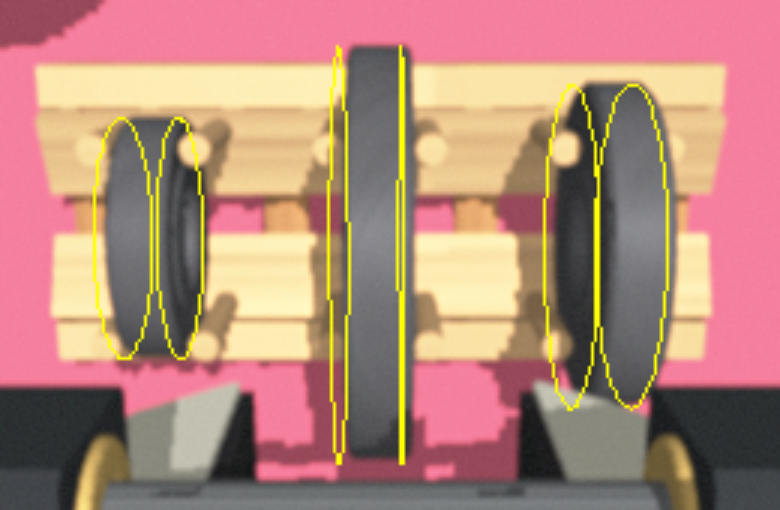

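```bash
python3 -m crank '{"claw":[0.45,0.45,0.45,0.45,0.45,0.45,0.45,0.0],"delta_pos":[[0.05,0,0.8],[0.14,0.02,1.6],[0.14,0.02,2.4],[0.14,0.02,3.1],[0.14,0.02,3.6],[0.14,0.02,3.76],[0.14,0.02,3.76],[0.14,0.02,3.76]],"roll":[0,0,0,0,0,0,0,0]}' 40
python3 -m crank '{"claw":[0,0,0,0,0,0,0,0],"delta_pos":[[0,0,0],[0,0,0],[0,0,0],[0,0,0],[0,0,0],[0,0,0],[0,0,0],[0,0,0]],"roll":[0,0,0,0,0,0,0,0]}' 40
python3 -c "
from h import *
st()"
```

```text
time: 2.3
tool_pos: [0.5976, -0.2654, 0.099]
tool_rot: [3.141, -0.001, -0.024]
contact_force: [0.5, -0.0, 0.6]
opening: 0.0381
time: 2.97
tool_pos: [0.598, -0.2641, 0.0985]
tool_rot: [3.142, -0.001, -0.023]
contact_force: [-0.6, 2.7, 5.8]
opening: 0.0156
t 2.97 pos [ 0.598  -0.2641  0.0985] rot [ 3.1415e+00 -1.0000e-03 -2.3000e-02] F [-0.6  2.7  5.8] M [ 0.63  0.2  -0.01] op 0.0156 q [-0.53  0.69  1.3   0.    1.15  1.06]
```

```bash
python3 -m crank '{"claw":[0,0,0,0,0,0,0,0],"delta_pos":[[0,0,-0.4],[0,0,-1.2],[0,0,-2.2],[0,0,-3.2],[0,0,-4.2],[0,-0.4,-4.8],[-0.4,-1.2,-4.8],[-0.8,-2.4,-4.8]],"roll":[0,0,0,0,0,0,0,0]}' 40
python3 -m crank '{"claw":[0,0,0,0,0,0,0,0],"delta_pos":[[-0.3,-1.2,0],[-0.6,-2.4,0],[-0.9,-3.6,0],[-1.2,-4.8,0],[-1.5,-6.0,0],[-1.8,-7.0,0],[-2.1,-7.6,0],[-2.1,-7.7,0]],"roll":[0.1,0.2,0.3,0.38,0.38,0.38,0.38,0.38]}' 40
python3 -c "
from h import *
wrist('w2');st()
c=robot.read_camera('top');cv2.imwrite('pics/t2.png',c['color']);c=robot.read_camera('scene');cv2.imwrite('pics/s2.png',c['color'])
for n,(x,y,w,h) in(('t2',(200,130,190,120)),('s2',(230,90,200,140))):
    cv2.imwrite(f'pics/{n}c.png',cv2.resize(cv2.imread(f'pics/{n}.png')[y:y+h,x:x+w],None,fx=4,fy=4,interpolation=cv2.INTER_CUBIC))
"
```

```text
time: 3.63
tool_pos: [0.5786, -0.2057, 0.2176]
tool_rot: [3.14, -0.0, -0.026]
contact_force: [0.5, 1.5, -7.5]
opening: 0.0157
time: 4.3
tool_pos: [0.5286, -0.0073, 0.2169]
tool_rot: [-3.14, 0.004, -0.06]
contact_force: [-0.3, -0.6, -6.2]
opening: 0.0158
t 4.35 pos [ 0.5297 -0.0084  0.2171] rot [-3.1413e+00  2.7000e-03 -6.0300e-02] F [-0.5  1.  -7.1] M [0.09 0.01 0.05] op 0.0157 q [-0.16  0.36  1.52 -0.    1.26  1.47]
```

View pics/w2.png

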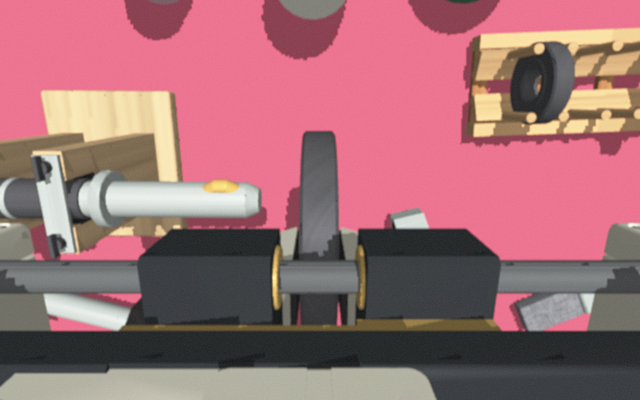

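View pics/s2c.png

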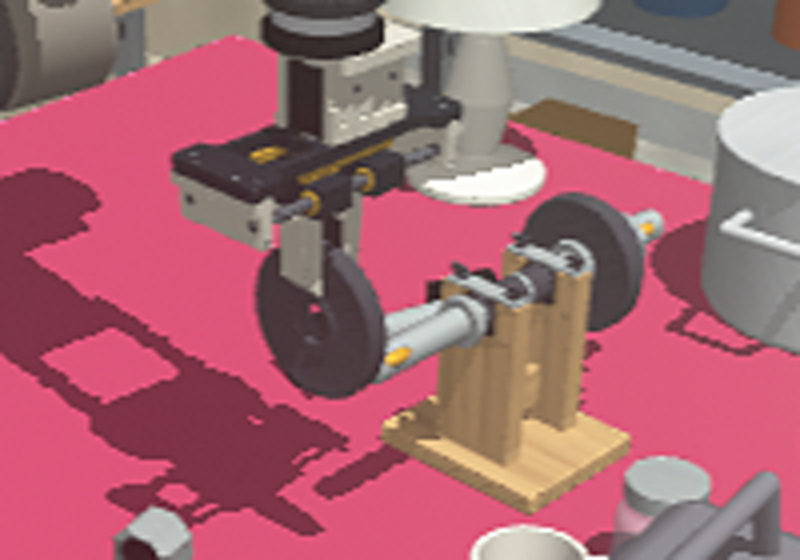

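View pics/t2c.png

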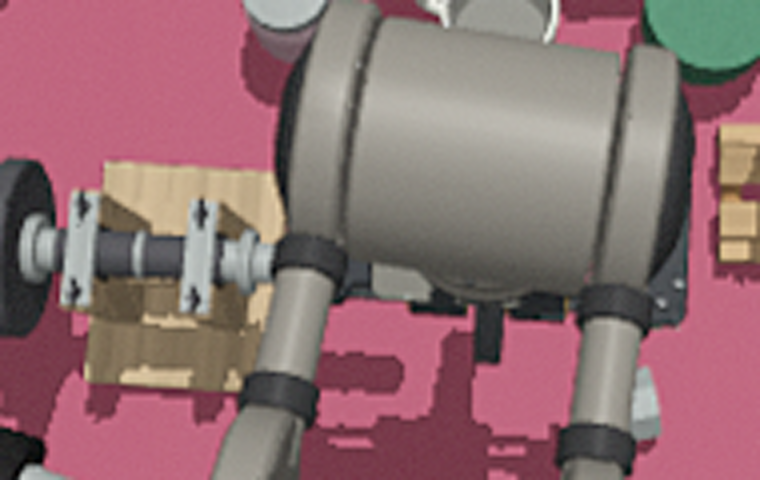

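```bash
python3 - <<'E'
from h import *
im=cv2.imread("pics/w2.png")
cv2.imwrite("pics/w2a.png",cv2.resize(im[160:240,80:270],None,fx=4,fy=4,interpolation=cv2.INTER_CUBIC))
cv2.imwrite("pics/w2b.png",cv2.resize(im[120:330,270:370],None,fx=2.8,fy=2.8,interpolation=cv2.INTER_CUBIC))
E
```

```text
(no output)
```

View pics/w2a.png

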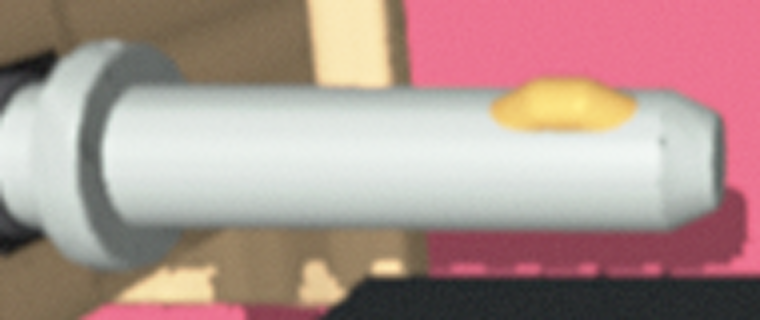

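View pics/w2b.png

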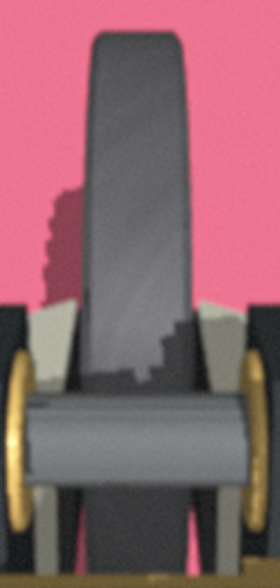

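```bash
python3 - <<'E'
from h import *
a=wray("w2",(167.5,199.4),.135);b=wray("w2",(242.5,199.6),.135);print(a.round(4),b.round(4),"dx/dy",((a-b)[0]/(a-b)[1]).round(4))
print("tip",wray("w2",(259.8,199.5),.135).round(4),"shoulder",wray("w2",(80+106/4,199.3),.135).round(4))
# plate silhouette far edge for center offset dx
d=pickle.load(open("pics/w2.pkl","rb"))
s=np.array([.5297,-.0084,.2171]); u=np.array([-.0603,-.998,0]); t=np.linspace(0,2*np.pi,720); h=np.array([.998,-.0603,0])
for dx in(-.003,0,.003):
  for rr in(.054,.053):
    c=s+h*dx+[0,0,-.0245]
    m=[wproj("w2",c+u*e+rr*(np.outer(np.cos(t),h)+np.outer(np.sin(t),[0,0,1]))) for e in(-.008,.008)]
    print(dx,rr,[ (q[:,1].min().round(1),q[q[:,1].argmin(),0].round(1)) for q in m])
E
```

```text
[0.5356 0.0963 0.135 ] [0.5323 0.044  0.135 ] dx/dy 0.0615
tip [0.5317 0.0319 0.135 ] shoulder [0.5381 0.1389 0.135 ]
-0.003 0.054 [(np.float64(131.9), np.float64(301.8)), (np.float64(132.0), np.float64(332.7))]
-0.003 0.053 [(np.float64(133.9), np.float64(301.8)), (np.float64(133.9), np.float64(332.7))]
0 0.054 [(np.float64(126.0), np.float64(301.7)), (np.float64(126.1), np.float64(332.8))]
0 0.053 [(np.float64(128.0), np.float64(301.7)), (np.float64(128.1), np.float64(332.8))]
0.003 0.054 [(np.float64(120.1), np.float64(301.5)), (np.float64(120.1), np.float64(333.0))]
0.003 0.053 [(np.float64(122.1), np.float64(301.6)), (np.float64(122.1), np.float64(332.9))]
```

```bash
python3 -m crank '{"claw":[0,0,0,0,0,0,0,0],"delta_pos":[[0.05,0,0.7],[0.05,0,1.4],[0.05,0,2.0],[0.05,0,2.3],[0.05,0,2.3],[0.05,-0.2,2.3],[0.05,-0.5,2.3],[0.05,-0.7,2.3]],"roll":[0,0,0,0,0,0,0,0]}' 40
python3 -c "
from h import *
wrist('w3');st()
c=robot.read_camera('scene');cv2.imwrite('pics/s3.png',cv2.resize(c['color'][90:230,230:430],None,fx=4,fy=4,interpolation=cv2.INTER_CUBIC))
"
```

```text
time: 5.12
tool_pos: [0.5341, 0.0078, 0.1613]
tool_rot: [-3.141, -0.002, -0.063]
contact_force: [-0.2, -0.0, -7.6]
opening: 0.0158
t 5.17 pos [0.534  0.0088 0.1612] rot [-3.1409e+00 -1.9000e-03 -6.2300e-02] F [ 0.2  1.6 -7.6] M [ 0.24 -0.04 -0.05] op 0.0159 q [-0.13  0.42  1.6   0.    1.12  1.51]
```

View pics/w3.png

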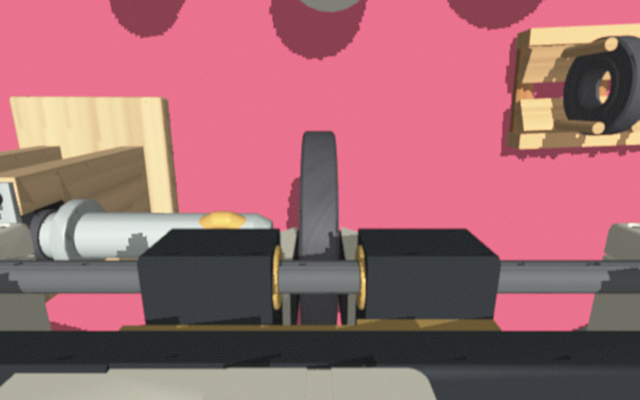

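View pics/s3.png

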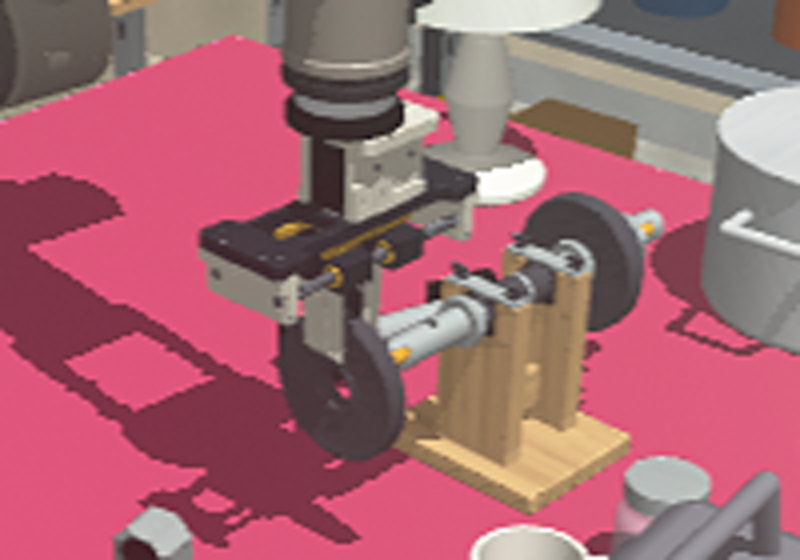

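```bash
python3 - <<'E'
from h import *
im=cv2.imread("pics/w3.png")
cv2.imwrite("pics/w3a.png",cv2.resize(im[190:270,50:300],None,fx=3,fy=3,interpolation=cv2.INTER_CUBIC))
u=np.array([-.0615,-1,0]);u/=np.linalg.norm(u);t=np.linspace(0,2*np.pi,360);s=np.cross(u,[0,0,1])
for x in(.531,.533,.535):
    c=np.array([x,.032,.135])
    print(x,[(wproj("w3",c-u*e+.0125*(np.outer(np.cos(t),s)+np.outer(np.sin(t),[0,0,1])))[:,1].min().round(1), wproj("w3",c-u*e)[0].round(1)) for e in(.02,.04,.06,.08)])
E
```

```text
0.531 [(np.float64(213.7), array([235.5, 236.4])), (np.float64(213.7), array([199.3, 236.4])), (np.float64(213.7), array([163.1, 236.4])), (np.float64(213.8), array([126.9, 236.5]))]
0.533 [(np.float64(210.2), array([235.1, 233. ])), (np.float64(210.3), array([198.8, 233. ])), (np.float64(210.3), array([162.5, 233. ])), (np.float64(210.3), array([126.1, 233.1]))]
0.535 [(np.float64(206.8), array([234.7, 229.6])), (np.float64(206.8), array([198.2, 229.6])), (np.float64(206.8), array([161.8, 229.6])), (np.float64(206.9), array([125.4, 229.6]))]
```

View pics/w3a.png

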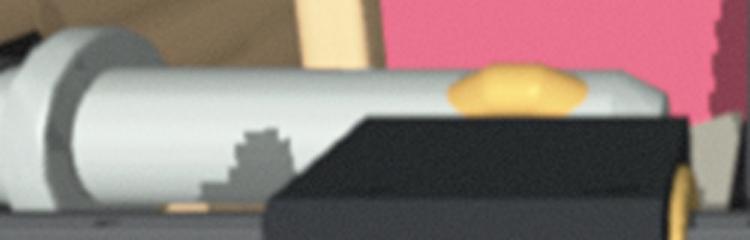

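```bash
python3 -m crank '{"claw":[0,0,0,0,0,0,0,0],"delta_pos":[[-0.08,-0.1,0.06],[-0.08,-0.25,0.06],[-0.08,-0.4,0.06],[-0.08,-0.55,0.06],[-0.08,-0.7,0.06],[-0.08,-0.82,0.06],[-0.08,-0.94,0.06],[-0.08,-1.0,0.06]],"roll":[0,0,0,0,0,0,0,0]}' 40
python3 -c "
from h import *
st();wrist('w4')
c=robot.read_camera('scene');cv2.imwrite('pics/s4.png',cv2.resize(c['color'][130:220,280:380],None,fx=6,fy=6,interpolation=cv2.INTER_CUBIC))
"
```

```text
time: 5.88
tool_pos: [0.5329, 0.0327, 0.1587]
tool_rot: [-3.142, -0.0, -0.063]
contact_force: [-0.1, -0.2, -7.3]
opening: 0.0156
t 5.88 pos [0.5329 0.0327 0.1587] rot [-3.1416 -0.     -0.0627] F [-0.1 -0.2 -7.3] M [0.06 0.05 0.02] op 0.0156 q [-0.08  0.42  1.6   0.    1.12  1.55]
```

View pics/s4.png

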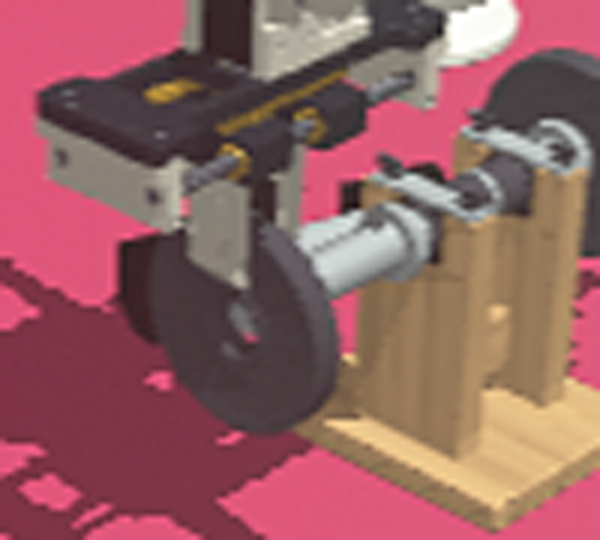

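```bash
python3 -m crank '{"claw":[0,0,0,0,0,0,0,0],"delta_pos":[[0,-0.1,0],[0,-0.2,0],[0,-0.3,0],[0,-0.4,0],[0,-0.5,0],[0,-0.6,0],[0,-0.7,0],[0,-0.8,0]],"roll":[0,0,0,0,0,0,0,0]}' 40
python3 -c "
from h import *
st()"
```

```text
time: 6.65
tool_pos: [0.5349, 0.0523, 0.1592]
tool_rot: [-3.142, -0.002, -0.063]
contact_force: [2.0, -2.7, -5.9]
opening: 0.0159
t 6.65 pos [0.5349 0.0523 0.1592] rot [-3.1415e+00 -2.0000e-03 -6.3100e-02] F [ 2.  -2.7 -5.9] M [-0.33 -0.45 -0.07] op 0.0159 q [-0.05  0.43  1.59  0.    1.12  1.59]
```

```bash
python3 -m crank '{"claw":[0,0,0,0,0,0,0,0],"delta_pos":[[0,-0.1,0],[0,-0.2,0],[0,-0.3,0],[0,-0.4,0],[0,-0.5,0],[0,-0.6,0],[0,-0.7,0],[0,-0.8,0]],"roll":[0,0,0,0,0,0,0,0]}' 40
python3 -c "
from h import *
st()"
```

```text
time: 7.32
tool_pos: [0.5353, 0.0728, 0.1585]
tool_rot: [-3.141, 0.001, -0.063]
contact_force: [1.2, 1.3, -6.3]
opening: 0.0156
t 7.32 pos [0.5353 0.0728 0.1585] rot [-3.1409e+00  5.0000e-04 -6.3000e-02] F [ 1.2  1.3 -6.3] M [ 0.   -0.35 -0.05] op 0.0156 q [-0.01  0.43  1.58  0.    1.13  1.63]
```

```bash
python3 -m crank '{"claw":[0,0,0,0,0,0,0,0],"delta_pos":[[0,-0.2,0],[0,-0.4,0],[0,-0.6,0],[0,-0.8,0],[0,-1.0,0],[0,-1.2,0],[0,-1.4,0],[0,-1.5,0]],"roll":[0,0,0,0,0,0,0,0]}' 40
python3 -c "
from h import *
st()"
```

```text
time: 7.98
tool_pos: [0.5376, 0.1104, 0.1585]
tool_rot: [-3.141, 0.001, -0.062]
contact_force: [0.4, -0.0, -6.9]
opening: 0.0155
t 7.98 pos [0.5376 0.1104 0.1585] rot [-3.1414e+00  6.0000e-04 -6.2500e-02] F [ 0.4 -0.  -6.9] M [ 0.07 -0.01 -0.03] op 0.0155 q [0.06 0.45 1.56 0.   1.14 1.7 ]
```

Free slide. Now feel for the shoulder in small steps.

```bash
python3 -m crank '{"claw":[0,0,0,0,0,0,0,0],"delta_pos":[[0,-0.1,0],[0,-0.2,0],[0,-0.3,0],[0,-0.35,0],[0,-0.4,0],[0,-0.44,0],[0,-0.48,0],[0,-0.48,0]],"roll":[0,0,0,0,0,0,0,0]}' 40
python3 -c "
from h import *
st()"
```

```text
time: 8.65
tool_pos: [0.5386, 0.1216, 0.1587]
tool_rot: [-3.142, -0.0, -0.063]
contact_force: [0.7, 0.5, -6.7]
opening: 0.0158
t 8.65 pos [0.5386 0.1216 0.1587] rot [-3.1416 -0.     -0.063 ] F [ 0.7  0.5 -6.7] M [0.03 0.   0.05] op 0.0158 q [ 0.08  0.45  1.55 -0.    1.14  1.72]
```

```bash
python3 -m crank '{"claw":[0,0,0,0,0,0,0,0],"delta_pos":[[0,-0.03,0],[0,-0.06,0],[0,-0.09,0],[0,-0.12,0],[0,-0.15,0],[0,-0.18,0],[0,-0.2,0],[0,-0.2,0]],"roll":[0,0,0,0,0,0,0,0]}' 40
python3 -c "
from h import *
st()"
```

```text
time: 9.32
tool_pos: [0.5388, 0.1257, 0.1587]
tool_rot: [3.14, 0.0, -0.063]
contact_force: [-0.7, -4.6, -6.8]
opening: 0.0158
t 9.32 pos [0.5388 0.1257 0.1587] rot [ 3.1399e+00  2.0000e-04 -6.3000e-02] F [-0.7 -4.6 -6.8] M [-0.97  0.12 -0.1 ] op 0.0158 q [ 0.09  0.46  1.55 -0.    1.14  1.73]
```

```bash
python3 -m crank '{"claw":[0,0,0,0,0,0,0,0],"delta_pos":[[0,-0.02,0],[0,-0.04,0],[0,-0.06,0],[0,-0.06,0],[0,-0.06,0],[0,-0.06,0],[0,-0.06,0],[0,-0.06,0]],"roll":[0,0,0,0,0,0,0,0]}' 40
python3 -c "
from h import *
st();wrist('w5')"
```

```text
time: 9.98
tool_pos: [0.5388, 0.1258, 0.1587]
tool_rot: [3.138, 0.0, -0.063]
contact_force: [-1.6, -10.2, -5.7]
opening: 0.016
t 9.98 pos [0.5388 0.1258 0.1587] rot [ 3.1377e+00  5.0000e-04 -6.3300e-02] F [ -1.6 -10.2  -5.7] M [-1.94  0.22 -0.11] op 0.016 q [ 0.09  0.46  1.55 -0.    1.14  1.73]
```

View pics/w5.png

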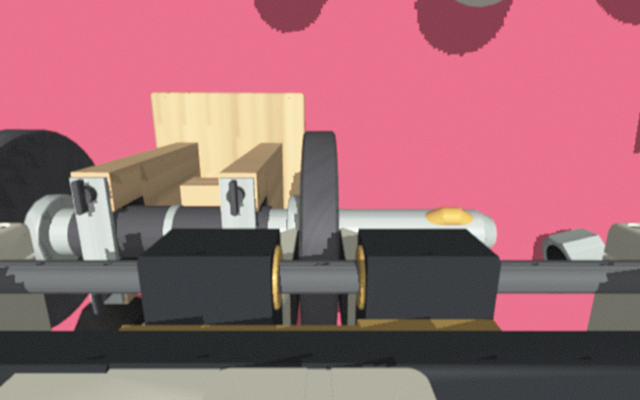

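```bash
python3 -m crank '{"claw":[0.0,0.24,0.24,0.24,0.24,0.24,0.24,0.24],"delta_pos":[[0,0.04,0],[0,0.04,0],[0,0.04,0],[0,0.04,0],[0,0.04,0],[0,0.04,0],[0,0.04,-0.3],[0,0.04,-0.6]],"roll":[0,0,0,0,0,0,0,0]}' 40
python3 -c "
from h import *
st()"
```

```text
time: 10.7
tool_pos: [0.5388, 0.1272, 0.1741]
tool_rot: [3.142, 0.001, -0.063]
contact_force: [-0.0, 0.5, 1.0]
opening: 0.0222
t 10.7 pos [0.5388 0.1272 0.1741] rot [ 3.1415e+00  5.0000e-04 -6.2700e-02] F [-0.   0.5  1. ] M [ 0.04  0.02 -0.03] op 0.0222 q [0.09 0.44 1.52 0.   1.18 1.73]
```

```bash
python3 -m crank '{"claw":[0.24,0.24,0.24,0.4,0.4,0.4,0.4,0.4],"delta_pos":[[0,0,-1.2],[0,0.2,-2.2],[0.3,1.4,-2.4],[0.6,2.8,-2.4],[0.9,4.3,-2.4],[1.2,5.8,-2.4],[1.5,7.4,-2.4],[1.8,9.0,-2.4]],"roll":[0,0,0,0,0,0,-0.2,-0.38]}' 40
python3 -m crank '{"claw":[0.4,0.4,0.4,0.4,0.4,0.4,0.4,0.4],"delta_pos":[[0.3,1.5,0],[0.55,3.0,0],[0.8,4.5,0],[1.1,6.0,0.5],[1.35,7.4,1],[1.5,8.6,1.4],[1.55,9.05,1.6],[1.55,9.05,1.6]],"roll":[0,0,0,0,0,0,0,0]}' 40
python3 -c "
from h import *
st();wrist('w6')"
```

```text
time: 11.37
tool_pos: [0.5699, -0.1021, 0.235]
tool_rot: [3.141, -0.002, -0.022]
contact_force: [0.7, 0.2, 0.4]
opening: 0.0368
time: 12.03
tool_pos: [0.6022, -0.33, 0.1922]
tool_rot: [-3.141, 0.002, -0.027]
contact_force: [0.1, 0.4, 0.5]
opening: 0.0367
t 12.03 pos [ 0.6022 -0.33    0.1922] rot [-3.1409e+00  1.9000e-03 -2.6600e-02] F [0.1 0.4 0.5] M [ 0.07  0.01 -0.01] op 0.0367 q [-0.61  0.67  1.06 -0.    1.41  0.98]
```

View pics/w6.png

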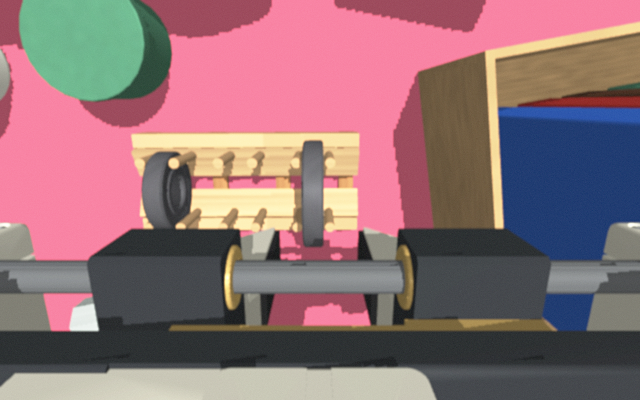

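```bash
python3 - <<'E'
from h import *
print(wray("w6",(302,190),.107).round(4),wray("w6",(324,190),.107).round(4))
r=np.array([-.022,-1,0]); t=np.linspace(0,2*np.pi,360); h=np.array([1,-.022,0])
for x in (.593,.596,.599):
    p=wproj("w6",np.array([x,-.328,.063])+.0437*(np.outer(np.cos(t),h)+np.outer(np.sin(t),[0,0,1]))); print(x,p.min(0).round(1),p.max(0).round(1))
st()
E
```

```text
[ 0.6094 -0.3203  0.107 ] [ 0.609  -0.3358  0.107 ]
0.593 [313.5 143.1] [315.  249.2]
0.596 [313.4 139.4] [314.9 245.7]
0.599 [313.2 135.7] [314.8 242.3]
t 12.08 pos [ 0.6027 -0.328   0.1933] rot [-3.1406e+00  9.0000e-04 -2.5000e-02] F [0.5 1.5 0.6] M [0.05 0.04 0.02] op 0.0364 q [-0.61  0.67  1.06  0.    1.41  0.99]
```

```bash
python3 -m crank '{"claw":[0.4,0.4,0.4,0.4,0.4,0.4,0.4,0.4],"delta_pos":[[-0.15,0,0.9],[-0.28,0,1.8],[-0.28,0,2.7],[-0.28,0,3.5],[-0.28,0,4.1],[-0.28,0,4.4],[-0.28,0,4.47],[-0.28,0,4.47]],"roll":[0,0,0,0,0,0,0,0]}' 40
python3 -m crank '{"claw":[0,0,0,0,0,0,0,0],"delta_pos":[[0,0,0],[0,0,0],[0,0,0],[0,0,0],[0,0,0],[0,0,0],[0,0,0],[0,0,0]],"roll":[0,0,0,0,0,0,0,0]}' 40
python3 -c "
from h import *
st()"
```

```text
time: 12.75
tool_pos: [0.5968, -0.3263, 0.083]
tool_rot: [3.141, -0.001, -0.022]
contact_force: [-0.1, 1.0, 0.3]
opening: 0.0367
time: 13.42
tool_pos: [0.5965, -0.3271, 0.0828]
tool_rot: [3.141, -0.001, -0.023]
contact_force: [-0.7, 1.9, 5.6]
opening: 0.0157
t 13.42 pos [ 0.5965 -0.3271  0.0828] rot [ 3.1414e+00 -1.0000e-03 -2.3000e-02] F [-0.7  1.9  5.6] M [0.56 0.04 0.01] op 0.0157 q [-0.61  0.75  1.23  0.    1.16  0.98]
```

```bash
python3 -m crank '{"claw":[0,0,0,0,0,0,0,0],"delta_pos":[[0,0,-0.5],[0,0,-1.5],[0,0,-2.6],[0,0,-3.7],[0,0,-4.8],[-0.2,-0.6,-5.6],[-0.4,-1.6,-6.0],[-0.7,-2.8,-6.0]],"roll":[0,0,0,0,0,0,0,0]}' 40
python3 -m crank '{"claw":[0,0,0,0,0,0,0,0],"delta_pos":[[-0.3,-1.3,0],[-0.6,-2.6,0],[-0.9,-4.0,0],[-1.2,-5.4,0],[-1.5,-6.8,0],[-1.8,-8.2,0],[-2.1,-9.3,0],[-2.2,-9.8,0]],"roll":[0.1,0.2,0.3,0.38,0.38,0.38,0.38,0.38]}' 40
python3 -c "
from h import *
st();wrist('w7')"
```

```text
time: 14.08
tool_pos: [0.5807, -0.2584, 0.2346]
tool_rot: [3.138, -0.004, -0.026]
contact_force: [1.1, 0.2, -3.6]
opening: 0.0156
time: 14.75
tool_pos: [0.5293, -0.0075, 0.2319]
tool_rot: [-3.141, 0.002, -0.061]
contact_force: [-0.3, 0.6, -4.2]
opening: 0.016
t 14.75 pos [ 0.5293 -0.0075  0.2319] rot [-3.1408e+00  2.1000e-03 -6.0600e-02] F [-0.3  0.6 -4.2] M [ 0.04  0.01 -0.02] op 0.016 q [-0.16  0.35  1.5   0.    1.29  1.47]
```

View pics/w7.png

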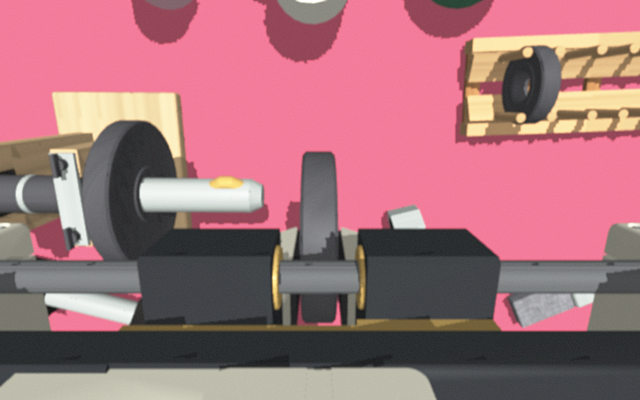

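```bash
python3 - <<'E'
from h import *
s=robot.observe()["tool_pos"]; u=np.array([-.0606,-.998,0]); t=np.linspace(0,2*np.pi,720); h=np.array([.998,-.0606,0])
for dx in(-.003,0):
  for dz in(-.017,-.0198,-.023):
    q=wproj("w7",s+h*dx+[0,0,dz]+.0437*(np.outer(np.cos(t),h)+np.outer(np.sin(t),[0,0,1])))[:,1]; print(dx,dz,q.min().round(1),q.max().round(1))
im=cv2.imread("pics/w7.png"); cv2.imwrite("pics/w7a.png",cv2.resize(im[140:330,130:370],None,fx=3,fy=3,interpolation=cv2.INTER_CUBIC))
E
```

```text
-0.003 -0.017 155.8 328.3
-0.003 -0.0198 155.0 324.8
-0.003 -0.023 154.1 320.9
0 -0.017 149.9 322.9
0 -0.0198 149.2 319.5
0 -0.023 148.4 315.7
```

View pics/w7a.png

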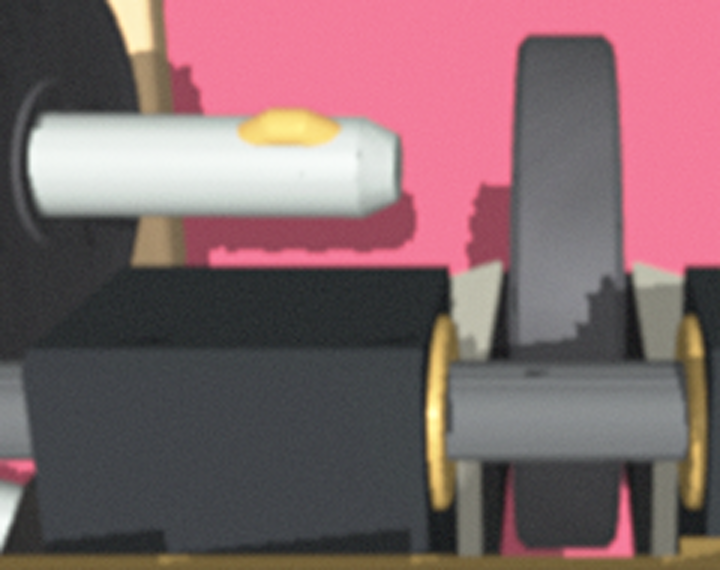

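```bash
python3 -m crank '{"claw":[0,0,0,0,0,0,0,0],"delta_pos":[[0,0,0.8],[0,0,1.6],[0,0,2.4],[0,0,2.9],[0,0,3.1],[0,-0.2,3.1],[0,-0.5,3.1],[0,-0.5,3.1]],"roll":[0,0,0,0,0,0,0,0]}' 40
python3 -c "
from h import *
st()
y=robot.observe()['tool_pos'];print('target x',.5317+.0615*(y[1]-.032)+.0015)"
```

```text
time: 15.47
tool_pos: [0.5325, 0.0027, 0.1555]
tool_rot: [-3.141, -0.002, -0.063]
contact_force: [-0.2, 0.2, -3.7]
opening: 0.0158
t 15.47 pos [0.5325 0.0027 0.1555] rot [-3.1412e+00 -1.9000e-03 -6.2700e-02] F [-0.2  0.2 -3.7] M [ 0.06 -0.02 -0.  ] op 0.0158 q [-0.14  0.42  1.61  0.    1.11  1.49]
target x 0.5314006694810152
```

```bash
python3 -m crank '{"claw":[0,0,0,0,0,0,0,0],"delta_pos":[[-0.04,-0.15,0.04],[-0.04,-0.3,0.04],[-0.04,-0.45,0.04],[-0.04,-0.6,0.04],[-0.04,-0.75,0.04],[-0.04,-0.9,0.04],[-0.04,-1.05,0.04],[-0.04,-1.2,0.04]],"roll":[0,0,0,0,0,0,0,0]}' 40
python3 -c "
from h import *
st()"
python3 -m crank '{"claw":[0,0,0,0,0,0,0,0],"delta_pos":[[0,-0.1,0],[0,-0.2,0],[0,-0.3,0],[0,-0.4,0],[0,-0.5,0],[0,-0.6,0],[0,-0.7,0],[0,-0.8,0]],"roll":[0,0,0,0,0,0,0,0]}' 40
python3 -c "
from h import *
st()"
```

```text
time: 16.13
tool_pos: [0.5327, 0.0322, 0.1535]
tool_rot: [3.141, 0.0, -0.063]
contact_force: [0.3, -0.5, -5.0]
opening: 0.0157
t 16.13 pos [0.5327 0.0322 0.1535] rot [ 3.1415  0.     -0.0629] F [ 0.3 -0.5 -5. ] M [ 0.04 -0.08 -0.01] op 0.0157 q [-0.08  0.43  1.61 -0.    1.11  1.55]
time: 16.8
tool_pos: [0.5347, 0.0518, 0.154]
tool_rot: [-3.142, -0.002, -0.063]
contact_force: [3.2, -2.5, -1.9]
opening: 0.016
t 16.8 pos [0.5347 0.0518 0.154 ] rot [-3.1416e+00 -2.1000e-03 -6.3300e-02] F [ 3.2 -2.5 -1.9] M [-0.37 -0.51 -0.07] op 0.016 q [-0.05  0.43  1.6   0.    1.11  1.59]
```

```bash
python3 -m crank '{"claw":[0,0,0,0,0,0,0,0],"delta_pos":[[0,-0.14,0],[0,-0.28,0],[0,-0.42,0],[0,-0.56,0],[0,-0.7,0],[0,-0.85,0],[0,-1.0,0],[0,-1.15,0]],"roll":[0,0,0,0,0,0,0,0]}' 40
python3 -c "
from h import *
st();wrist('w8')"
```

```text
time: 17.47
tool_pos: [0.5353, 0.0808, 0.1533]
tool_rot: [3.141, 0.001, -0.063]
contact_force: [1.2, -2.1, -1.0]
opening: 0.0157
t 17.47 pos [0.5353 0.0808 0.1533] rot [ 3.1413e+00  1.1000e-03 -6.2800e-02] F [ 1.2 -2.1 -1. ] M [-0.24 -0.19 -0.04] op 0.0157 q [ 0.01  0.44  1.59 -0.    1.11  1.64]
```

View pics/w8.png

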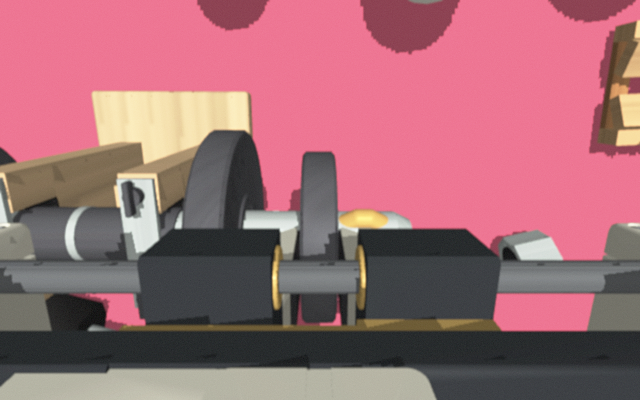

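```bash
python3 -m crank '{"claw":[0,0,0.25,0.25,0.25,0.25,0.25,0.25],"delta_pos":[[0,-0.08,0],[0,-0.08,0],[0,-0.08,0],[0,-0.08,0],[0,-0.08,0],[0,-0.08,0],[0,-0.08,0],[0,-0.08,-0.3]],"roll":[0,0,0,0,0,0,0,0]}' 40
python3 -m crank '{"claw":[0.25,0.25,0.25,0.25,0.25,0.25,0.25,0.25],"delta_pos":[[0,0,-0.5],[0,0,-1.0],[0,0,-1.6],[0,0,-2.4],[0,0,-3],[0,0,-3.2],[0,0,-3.2],[0,0,-3.2]],"roll":[0,0,0,0,0,0,0,0]}' 40
python3 -c "
from h import *
st();wrist('w9')"
```

```text
time: 18.18
tool_pos: [0.535, 0.0823, 0.16]
tool_rot: [3.141, 0.003, -0.063]
contact_force: [0.7, -0.3, 0.4]
opening: 0.0229
time: 18.85
tool_pos: [0.5356, 0.0824, 0.2406]
tool_rot: [3.141, 0.0, -0.063]
contact_force: [0.2, 1.1, -0.3]
opening: 0.0231
t 18.85 pos [0.5356 0.0824 0.2406] rot [ 3.1415e+00  3.0000e-04 -6.3000e-02] F [ 0.2  1.1 -0.3] M [ 0.07  0.07 -0.03] op 0.0231 q [ 0.01  0.36  1.45 -0.    1.33  1.65]
```

View pics/w9.png

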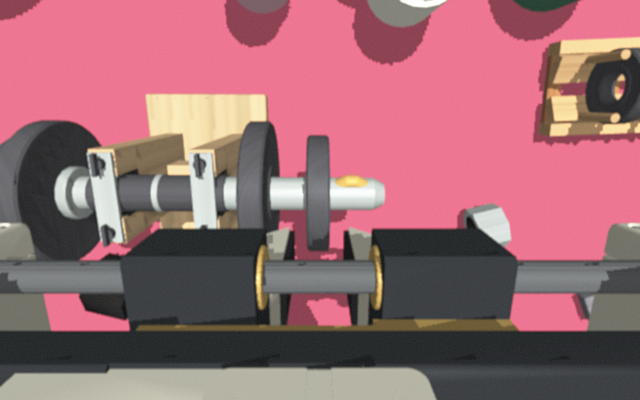

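```bash
python3 -m crank '{"claw":[0.25,0.25,0.25,0.75,0.75,0.75,0.75,0.75],"delta_pos":[[-0.3,0.9,0],[-0.6,1.9,0],[-1.0,2.9,0],[-1.4,3.9,0],[-1.8,5.0,0],[-2.2,6.1,0],[-2.5,7.0,0],[-2.64,7.48,0]],"roll":[-1.1,-2.2,-3.3,-4.4,-5.5,-6.6,-7.7,-8.8]}' 40
python3 -m crank '{"claw":[0.75,0.75,0.75,0.75,0.75,0.75,0.75,0.75],"delta_pos":[[0,0,0.2],[0,0,0.5],[0,0,0.9],[0,0,1.3],[0,0,1.7],[0,0,2],[0,0,2.0],[0,0,2.0]],"roll":[-1.1,-2.2,-3.3,-4.4,-5.5,-6.6,-7.7,-8.8]}' 40
python3 -c "
from h import *
st();wrist('w10')"
```

```text
time: 19.57
tool_pos: [0.4566, -0.102, 0.2399]
tool_rot: [-3.14, 0.002, 0.863]
contact_force: [0.9, -0.0, 0.6]
opening: 0.0516
time: 20.23
tool_pos: [0.4572, -0.0997, 0.1893]
tool_rot: [-3.139, -0.002, 1.786]
contact_force: [-0.3, 0.3, -0.4]
opening: 0.069
t 20.23 pos [ 0.4572 -0.0997  0.1893] rot [-3.1386e+00 -2.0000e-03  1.7858e+00] F [-0.3  0.3 -0.4] M [-0.04 -0.13  0.02] op 0.069 q [-0.38  0.28  1.73 -0.    1.14 -0.59]
```

View pics/w10.png

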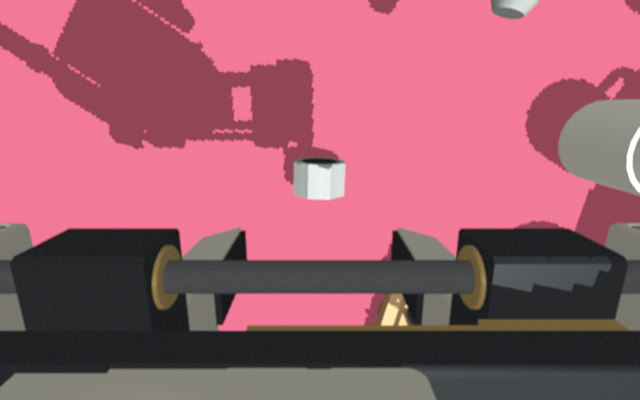

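```bash
python3 - <<'E'
from h import *
im=cv2.imread("pics/w10.png")
def ov(cx,cy,yaw):
    v=np.array([np.cos(yaw),np.sin(yaw),0]); w=np.cross(v,[0,0,1]); cc=np.array([cx,cy,.023]); L=[]
    t=np.deg2rad(22.5+45*np.arange(9)); R=.023/np.cos(np.pi/8)
    return [wproj("w10",cc+v*s+R*(np.outer(np.cos(t),w)+np.outer(np.sin(t),[0,0,1]))) for s in(-.015,.015)]
k=9;x0,y0=280,145
a=cv2.resize(im[y0:y0+60,x0:x0+80],None,fx=k,fy=k,interpolation=cv2.INTER_CUBIC)
cv2.imwrite("pics/w10a.png",a)
for l in ov(.4582,-.1,1.784): cv2.polylines(a,[((l-[x0,y0]+.5)*k).round().astype(int).reshape(-1,1,2)],False,(0,0,255),1)
cv2.imwrite("pics/w10b.png",a)
E
```

```text
(no output)
```

View pics/w10b.png

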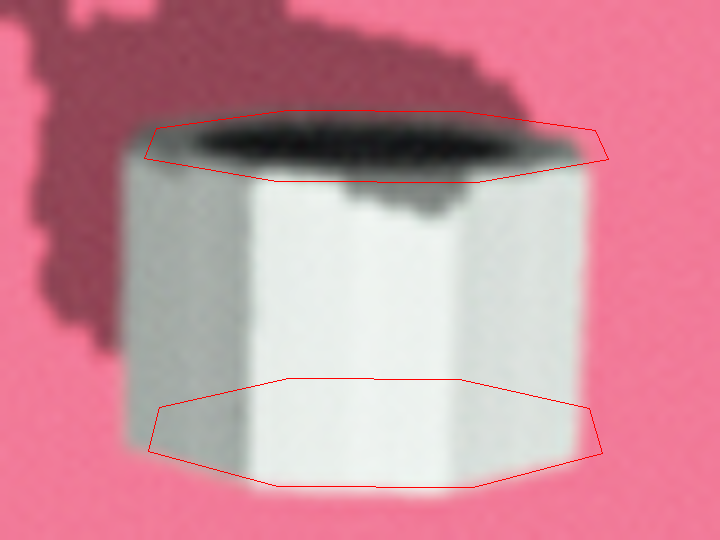

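```bash
python3 -m crank '{"claw":[0.75,0.75,0.75,0.75,0.75,0.75,0.75,0.75],"delta_pos":[[-0.1,-0.05,1],[-0.2,-0.05,2.2],[-0.26,-0.05,3.4],[-0.26,-0.05,4.6],[-0.26,-0.05,5.7],[-0.26,-0.05,6.5],[-0.26,-0.05,7],[-0.26,-0.05,7.05]],"roll":[0,0,0,0,0,0,0,0]}' 50
python3 -m crank '{"claw":[0.3,0,0,0,0,0,0,0],"delta_pos":[[0,0,0],[0,0,0],[0,0,0],[0,0,0],[0,0,0],[0,0,0],[0,0,0],[0,0,0]],"roll":[0,0,0,0,0,0,0,0]}' 50
python3 -c "
from h import *
st()"
```

```text
time: 20.95
tool_pos: [0.4561, -0.1058, 0.0118]
tool_rot: [-3.136, -0.004, 1.778]
contact_force: [-0.1, 0.4, 0.9]
opening: 0.0692
time: 21.62
tool_pos: [0.4589, -0.1069, 0.0156]
tool_rot: [3.14, 0.001, 1.78]
contact_force: [-0.8, -0.1, 7.4]
opening: 0.0453
t 21.62 pos [ 0.4589 -0.1069  0.0156] rot [3.1401e+00 1.1000e-03 1.7800e+00] F [-0.8 -0.1  7.4] M [0.   0.01 0.01] op 0.0453 q [-0.39  0.54  1.92 -0.    0.68 -0.6 ]
```

```bash
python3 -m crank '{"claw":[0,0,0,0,0,0,0,0],"delta_pos":[[0,0,-0.5],[0,0,-1.6],[0,0,-2.8],[0,0,-4],[0,0,-5.2],[0.5,0.6,-6.4],[1,1.2,-7.2],[1.6,1.9,-7.4]],"roll":[0,0,0,0,0,0,0,0]}' 50
python3 -m crank '{"claw":[0,0,0,0,0,0,0,0],"delta_pos":[[0.5,0.5,0],[1,1.1,0],[1.4,1.6,0],[1.45,1.6,0],[1.45,1.6,0],[1.45,1.6,0],[1.45,1.6,0],[1.45,1.6,0]],"roll":[1,2,2.6,2.6,2.6,2.6,2.6,2.6]}' 50
python3 -c "
from h import *
st();wrist('w11')
c=robot.read_camera('scene');cv2.imwrite('pics/s11.png',cv2.resize(c['color'][90:230,230:430],None,fx=4,fy=4,interpolation=cv2.INTER_CUBIC))
"
```

```text
time: 22.28
tool_pos: [0.4982, -0.0579, 0.2038]
tool_rot: [3.136, 0.003, 1.779]
contact_force: [1.0, -0.1, -1.0]
opening: 0.0457
time: 22.95
tool_pos: [0.5276, -0.0146, 0.1997]
tool_rot: [-3.141, 0.0, 1.508]
contact_force: [0.0, -0.1, -1.7]
opening: 0.0458
t 22.95 pos [ 0.5276 -0.0146  0.1997] rot [-3.1413e+00  3.0000e-04  1.5076e+00] F [ 0.  -0.1 -1.7] M [-0.09 -0.1   0.05] op 0.0458 q [-0.17  0.37  1.56 -0.    1.21 -0.11]
```

View pics/w11.png

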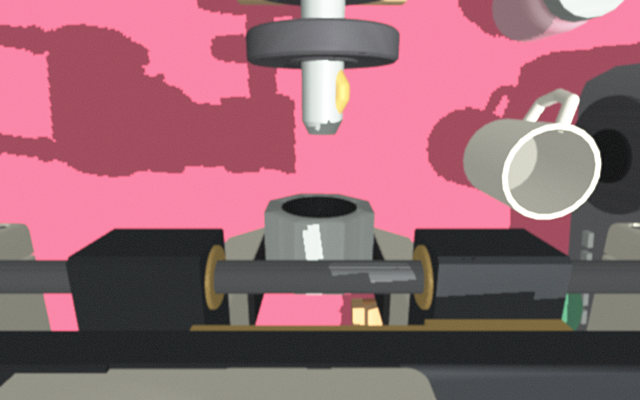

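View pics/s11.png

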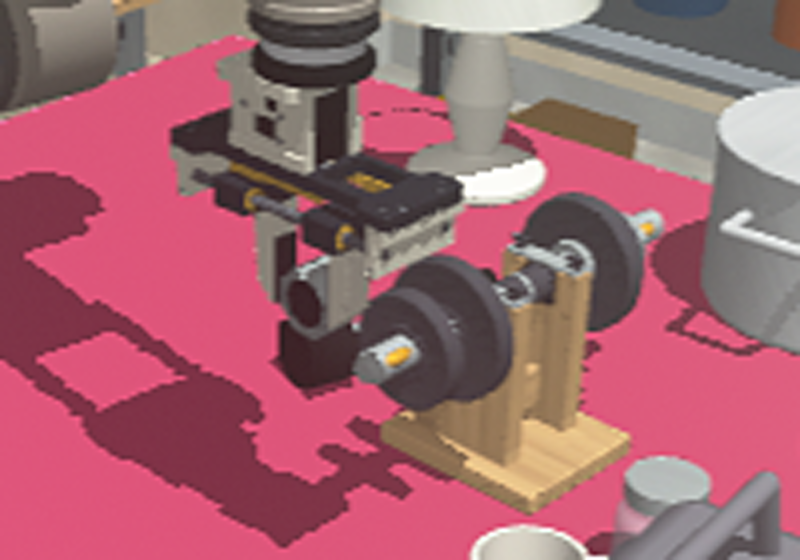

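```bash
python3 - <<'E'
from h import *
im=cv2.imread("pics/w11.png"); k=5;x0,y0=255,60
a=cv2.resize(im[y0:y0+180,x0:x0+130],None,fx=k,fy=k,interpolation=cv2.INTER_CUBIC)[:, :]
cv2.imwrite("pics/w11a.png",a[:480]); cv2.imwrite("pics/w11b.png",a[600:])
d=pickle.load(open("pics/w11.pkl","rb")); s=robot.observe()["tool_pos"]
u=np.array([.0627,.998,0]); h=np.array([.998,-.0627,0]); t=np.deg2rad(22.5+45*np.arange(8)); R=.023/np.cos(np.pi/8)
for dz in(.007,.010,.013):
  for f in(.018,.021,.024):
    P=s+u*f+[0,0,dz]+R*(np.outer(np.cos(t),h)+np.outer(np.sin(t),[0,0,1])); q=wproj("w11",P); q2=((q-[x0,y0]+.5)*k-[0,600]).round()
    print(dz,f,[tuple(x) for x in q2[[0,1,2,3]].astype(int)])
for r in(90,115): print([ (wray("w11",(c,r),.135)).round(4) for c in(322.5,)])
E
```

```text
0.007 0.018 [(np.int64(603), np.int64(202)), (np.int64(454), np.int64(259)), (np.int64(205), np.int64(259)), (np.int64(54), np.int64(202))]
0.007 0.021 [(np.int64(605), np.int64(168)), (np.int64(455), np.int64(222)), (np.int64(204), np.int64(222)), (np.int64(52), np.int64(168))]
0.007 0.024 [(np.int64(606), np.int64(134)), (np.int64(456), np.int64(184)), (np.int64(203), np.int64(184)), (np.int64(51), np.int64(133))]
0.01 0.018 [(np.int64(609), np.int64(214)), (np.int64(457), np.int64(273)), (np.int64(202), np.int64(273)), (np.int64(48), np.int64(214))]
0.01 0.021 [(np.int64(611), np.int64(179)), (np.int64(458), np.int64(235)), (np.int64(201), np.int64(235)), (np.int64(47), np.int64(179))]
0.01 0.024 [(np.int64(612), np.int64(144)), (np.int64(459), np.int64(197)), (np.int64(201), np.int64(197)), (np.int64(46), np.int64(144))]
0.013 0.018 [(np.int64(615), np.int64(226)), (np.int64(460), np.int64(288)), (np.int64(199), np.int64(288)), (np.int64(43), np.int64(226))]
0.013 0.021 [(np.int64(616), np.int64(191)), (np.int64(461), np.int64(249)), (np.int64(199), np.int64(249)), (np.int64(41), np.int64(191))]
0.013 0.024 [(np.int64(618), np.int64(155)), (np.int64(462), np.int64(210)), (np.int64(198), np.int64(210)), (np.int64(40), np.int64(155))]
[array([0.534 , 0.0579, 0.135 ])]
[array([0.5331, 0.0433, 0.135 ])]
```

View pics/w11a.png

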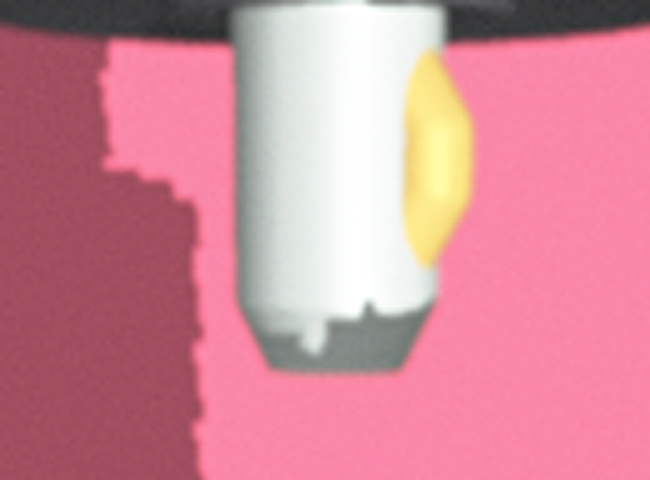

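View pics/w11b.png

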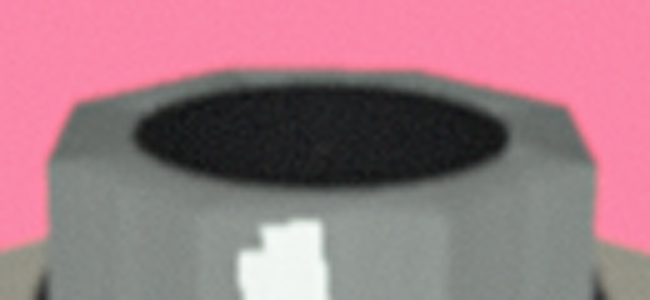

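```bash
python3 -m crank '{"claw":[0,0,0,0,0,0,0,0],"delta_pos":[[0,0.08,0.6],[0,0.08,1.2],[0,0.08,1.8],[0,0.08,2.4],[0,0.08,2.75],[0,0.08,2.88],[0,0.08,2.88],[0,0.08,2.88]],"roll":[0,0,0,0,0,0,0,0]}' 50
python3 -c "
from h import *
st();wrist('w12')
im=cv2.imread('pics/w12.png');cv2.imwrite('pics/w12a.png',cv2.resize(im[90:250,240:400],None,fx=4,fy=3.7,interpolation=cv2.INTER_CUBIC))
c=robot.read_camera('scene');cv2.imwrite('pics/s12.png',cv2.resize(c['color'][130:220,290:390],None,fx=6,fy=6,interpolation=cv2.INTER_CUBIC))
"
```

```text
time: 23.72
tool_pos: [0.5305, -0.0142, 0.1283]
tool_rot: [3.141, 0.0, 1.508]
contact_force: [-0.1, 0.2, -0.5]
opening: 0.0456
t 23.72 pos [ 0.5305 -0.0142  0.1283] rot [3.1407e+00 2.0000e-04 1.5078e+00] F [-0.1  0.2 -0.5] M [-0.03 -0.11 -0.01] op 0.0456 q [-0.17  0.45  1.65 -0.    1.04 -0.11]
```

View pics/w12a.png

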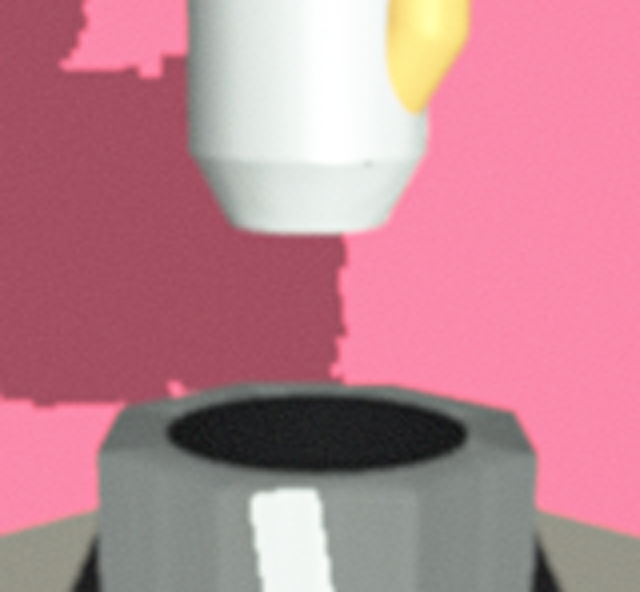

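View pics/s12.png

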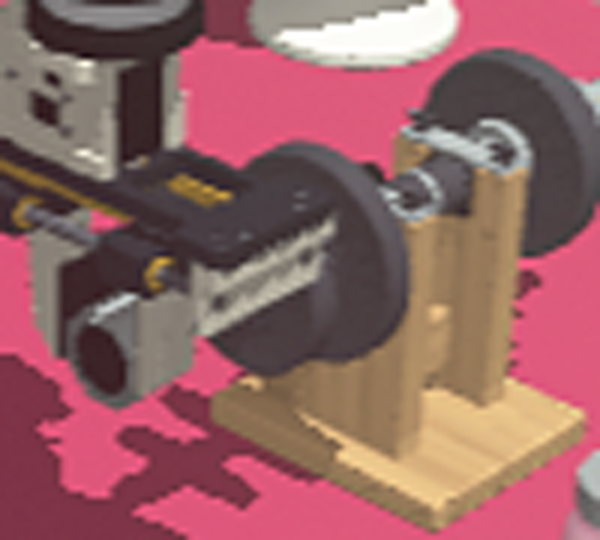

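```bash
python3 -m crank '{"claw":[0,0,0,0,0,0,0,0],"delta_pos":[[0.2,-0.03,0],[0.4,-0.03,0],[0.6,-0.03,0],[0.8,-0.03,0],[0.95,-0.03,0],[1.1,-0.03,0],[1.2,-0.03,0],[1.3,-0.03,0]],"roll":[0,0,0,0,0,0,0,0]}' 50
python3 -c "
from h import *
st();wrist('w13')"
```

```text
time: 24.48
tool_pos: [0.5314, 0.0188, 0.1277]
tool_rot: [-3.142, 0.0, 1.508]
contact_force: [-0.4, -1.0, -2.3]
opening: 0.0456
t 24.48 pos [0.5314 0.0188 0.1277] rot [-3.1415e+00  1.0000e-04  1.5081e+00] F [-0.4 -1.  -2.3] M [ 0.01 -0.11  0.  ] op 0.0456 q [-0.11  0.45  1.65 -0.    1.04 -0.05]
```

View pics/w13.png

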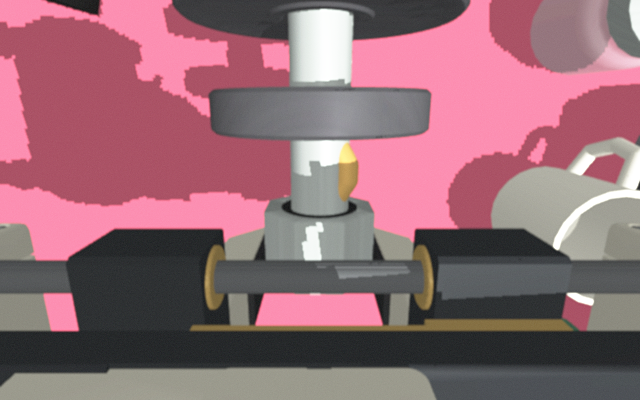

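```bash
python3 -m crank '{"claw":[0,0,0,0,0,0,0,0],"delta_pos":[[0.1,0,0],[0.2,0,0],[0.3,0,0],[0.4,0,0],[0.5,0,0],[0.6,0,0],[0.7,0,0],[0.8,0,0]],"roll":[0,0,0,0,0,0,0,0]}' 50
python3 -c "
from h import *
st()"
```

```text
time: 25.2
tool_pos: [0.5332, 0.0385, 0.1281]
tool_rot: [3.14, 0.0, 1.508]
contact_force: [1.9, -2.7, 0.6]
opening: 0.0456
t 25.2 pos [0.5332 0.0385 0.1281] rot [3.1401e+00 2.0000e-04 1.5077e+00] F [ 1.9 -2.7  0.6] M [-0.32 -0.59 -0.13] op 0.0456 q [-0.07  0.46  1.64 -0.    1.04 -0.01]
```

```bash
python3 -m crank '{"claw":[0,0,0,0,0,0,0,0],"delta_pos":[[0.1,0,0],[0.2,0,0],[0.3,0,0],[0.4,0,0],[0.5,0,0],[0.6,0,0],[0.7,0,0],[0.8,0,0]],"roll":[0,0,0,0,0,0,0,0]}' 50
python3 -c "
from h import *
st();wrist('w14')"
```

```text
time: 25.87
tool_pos: [0.534, 0.0581, 0.1277]
tool_rot: [3.141, 0.001, 1.508]
contact_force: [1.9, -5.3, 1.6]
opening: 0.0457
t 25.87 pos [0.534  0.0581 0.1277] rot [3.1414e+00 1.0000e-03 1.5079e+00] F [ 1.9 -5.3  1.6] M [-0.85 -0.56  0.01] op 0.0457 q [-0.03  0.46  1.63 -0.    1.05  0.03]
```

View pics/w14.png

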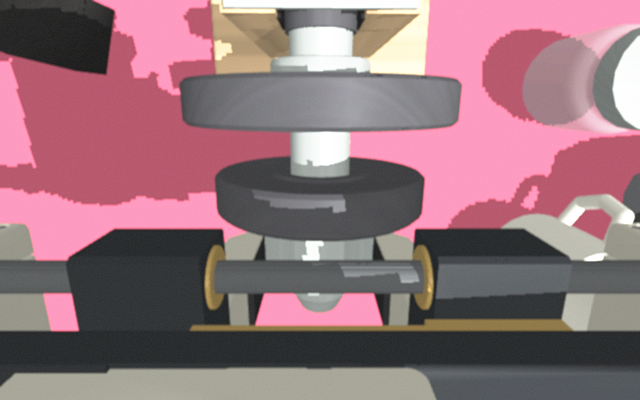

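```bash
python3 -m crank '{"claw":[0,0,0,0,0,0,0,0],"delta_pos":[[0.1,0,0],[0.2,0,0],[0.3,0,0],[0.4,0,0],[0.5,0,0],[0.58,0,0],[0.65,0,0],[0.7,0,0]],"roll":[0,0,0,0,0,0,0,0]}' 50
python3 -c "
from h import *
st()"
```

```text
time: 26.58
tool_pos: [0.5345, 0.076, 0.1274]
tool_rot: [-3.14, 0.0, 1.508]
contact_force: [0.6, -3.1, -0.4]
opening: 0.0458
t 26.58 pos [0.5345 0.076  0.1274] rot [-3.1404e+00  2.0000e-04  1.5080e+00] F [ 0.6 -3.1 -0.4] M [-0.52 -0.29 -0.03] op 0.0458 q [-0.    0.47  1.62 -0.    1.05  0.06]
```

```bash
python3 -m crank '{"claw":[0,0,0,0,0,0,0,0],"delta_pos":[[0.04,0,0],[0.08,0,0],[0.12,0,0],[0.16,0,0],[0.2,0,0],[0.22,0,0],[0.22,0,0],[0.22,0,0]],"roll":[0,0,0,0,0,0,0,0]}' 50
python3 -c "
from h import *
st();wrist('w15')"
```

```text
time: 27.25
tool_pos: [0.5346, 0.0784, 0.1274]
tool_rot: [-3.14, 0.005, 1.508]
contact_force: [0.1, -16.3, -0.1]
opening: 0.0455
t 27.25 pos [0.5346 0.0784 0.1274] rot [-3.1397  0.0051  1.5083] F [  0.1 -16.3  -0.1] M [-2.61  0.02  0.1 ] op 0.0455 q [ 0.01  0.47  1.62 -0.01  1.05  0.07]
```

View pics/w15.png

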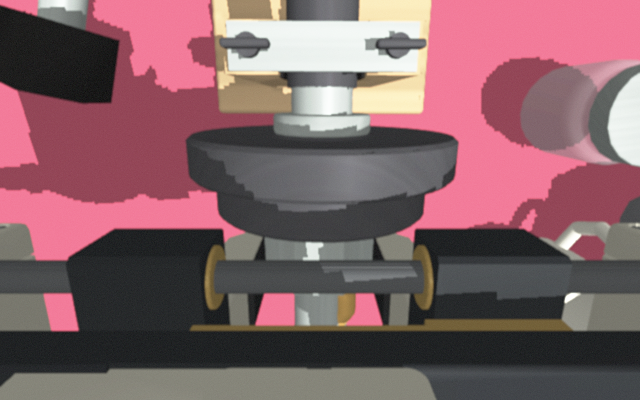

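```bash
python3 -m crank '{"claw":[0,0,0,0,0,0,0,0],"delta_pos":[[0.02,0,0],[0.04,0,0],[0.06,0,0],[0.06,0,0],[0.06,0,0],[0.06,0,0],[0.06,0,0],[0.06,0,0]],"roll":[0,0,0,0,0,0,0,0]}' 50
python3 -c "
from h import *
st();wrist('w16')
im=cv2.imread('pics/w16.png');cv2.imwrite('pics/w16a.png',cv2.resize(im[90:335,180:470],None,fx=2.4,fy=2.4,interpolation=cv2.INTER_CUBIC))
c=robot.read_camera('scene');cv2.imwrite('pics/s16.png',cv2.resize(c['color'][130:220,290:390],None,fx=6,fy=6,interpolation=cv2.INTER_CUBIC))"
```

```text
time: 27.97
tool_pos: [0.5347, 0.0785, 0.1274]
tool_rot: [-3.14, 0.007, 1.508]
contact_force: [-1.1, -21.9, 1.6]
opening: 0.0454
t 27.97 pos [0.5347 0.0785 0.1274] rot [-3.1395  0.0073  1.5082] F [ -1.1 -21.9   1.6] M [-3.54  0.04  0.12] op 0.0454 q [ 0.01  0.47  1.62 -0.01  1.05  0.07]
```

View pics/w16a.png

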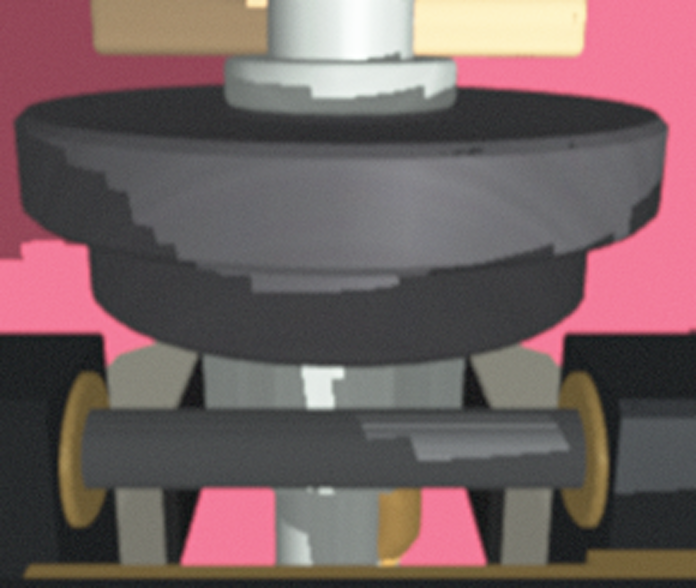

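View pics/s16.png

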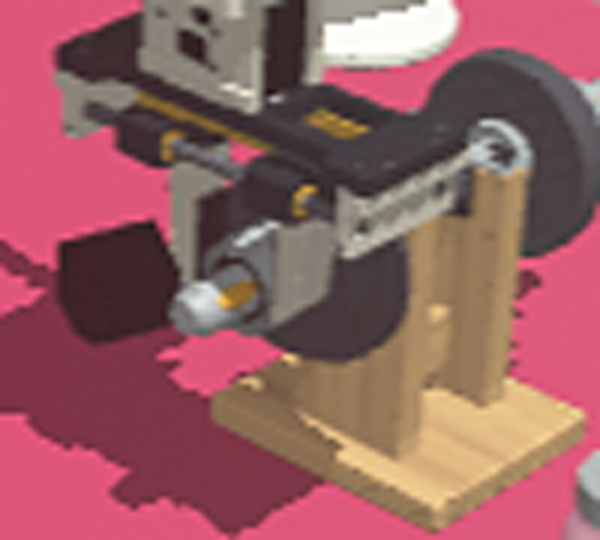

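```bash
python3 -m crank '{"claw":[0,0,0,0,0.7,0.7,0.7,0.7],"delta_pos":[[-0.08,0,0],[-0.16,0,0],[-0.2,0,0],[-0.2,0,0],[-0.2,0,0],[-0.2,0,0],[-0.2,0,0],[-0.2,0,0]],"roll":[0,0,0,0,0,0,0,0]}' 50
python3 -c "
from h import *
st();wrist('w17')"
```

```text
time: 28.73
tool_pos: [0.5351, 0.0782, 0.1278]
tool_rot: [3.142, -0.0, 1.508]
contact_force: [0.7, -0.5, 0.4]
opening: 0.0636
t 28.73 pos [0.5351 0.0782 0.1278] rot [ 3.1415e+00 -1.0000e-04  1.5082e+00] F [ 0.7 -0.5  0.4] M [-0.05 -0.1  -0.02] op 0.0636 q [0.   0.47 1.62 0.   1.05 0.07]
```

View pics/w17.png

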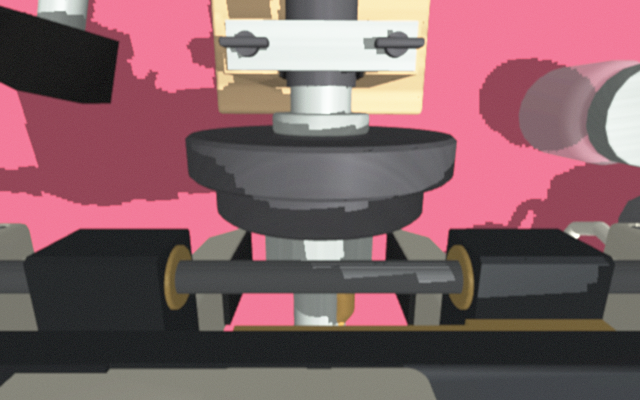

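Lift clear and back off outward to inspect.

```bash
python3 -m crank '{"claw":[0.75,0.75,0.75,0.75,0.75,0.75,0.75,0.75],"delta_pos":[[0,0,-0.5],[0,0,-1.4],[0,0,-2.4],[0,0,-3.4],[-0.5,0,-4.2],[-1.3,0,-4.5],[-2.2,0,-4.5],[-2.6,0,-4.5]],"roll":[0,0,0,0,0,0,0,0]}'
python3 -c "
from h import *
st();wrist('w18')
im=cv2.imread('pics/w18.png');cv2.imwrite('pics/w18a.png',cv2.resize(im[20:220,180:460],None,fx=2.8,fy=2.8,interpolation=cv2.INTER_CUBIC))
c=robot.read_camera('scene');cv2.imwrite('pics/s18.png',cv2.resize(c['color'][125:220,290:390],None,fx=6,fy=6,interpolation=cv2.INTER_CUBIC))"
```

```text
time: 29.45
tool_pos: [0.5312, 0.0112, 0.241]
tool_rot: [3.14, 0.001, 1.507]
contact_force: [0.1, 0.5, 0.1]
opening: 0.0686
t 29.45 pos [0.5312 0.0112 0.241 ] rot [3.1399e+00 9.0000e-04 1.5071e+00] F [0.1 0.5 0.1] M [-0.02 -0.08 -0.  ] op 0.0686 q [-0.12  0.34  1.48 -0.    1.31 -0.06]
```

View pics/w18a.png

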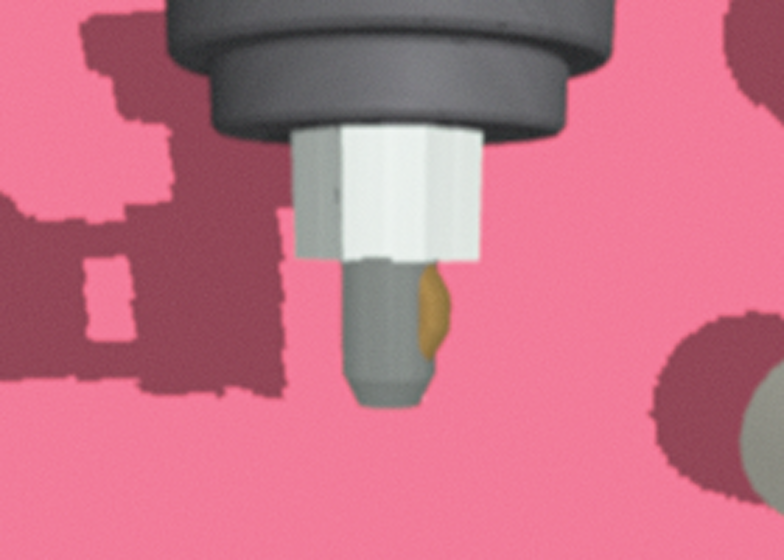

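View pics/s18.png

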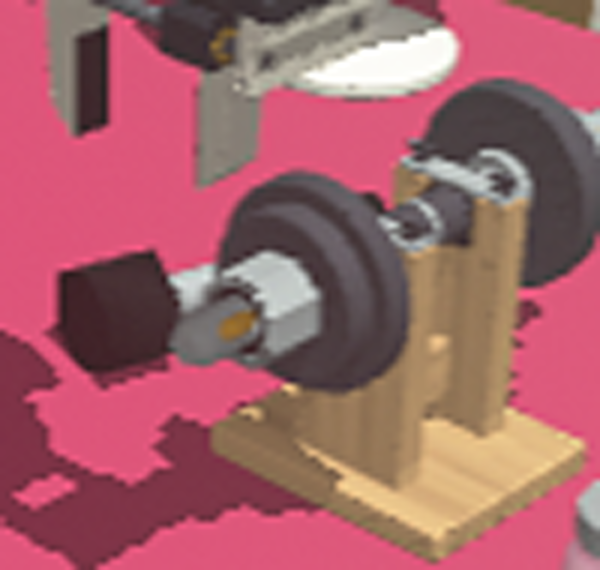

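```bash
python3 -c "
from h import *
c=robot.read_camera('top');cv2.imwrite('pics/t18.png',c['color'])"
```

```text
(no output)
```

View pics/t18.png

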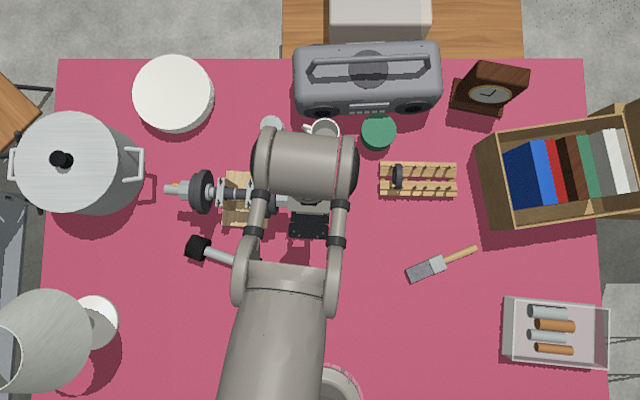

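The small plate is at (397,178), the tin at (378,132) and the brush at (440,265), all where they started. Handing in.

```bash
python3 -c "
from h import *
print(robot.hand_in())"
```

```text
the job is handed in; nothing more can be done
None
```

The empty end of the bar is loaded to match the other end, and I handed the job in at about 29.5 s of the 72 s allowed. No verdict is reported.

- **Largest plate:** I slid it on until it touched the shoulder. The force rose to about 10 N and it stopped moving.
- **Middle plate:** I threaded it past the catch and let go of it there. The collar then pushed it the rest of the way.
- **Collar:** I pushed it on, with the middle plate ahead of it, until the stack stopped dead. The highest force I read was about 22 N; readings came only at the end of each move. I eased the push off before releasing.

**Last checks:**
- The wrist and scene pictures show the plates and collar tight together.
- The catch is out behind the collar, about 4 mm proud in the wrist view, the same as before loading.
- The gripper is well clear and reads about zero force.
- In the last top view the small plate, tin and brush look unmoved. The arm hid most of the mug, jar and hex dumbbell, but it never went near them.

**Disagreements:**
- The cameras differed by 2–3 mm on the rack and bar positions, so I relied on the wrist camera and touch.
- The distance from the collar's outer face to the bar tip measured about 36 mm against the expected 38 mm. I put that down to picture scale.

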